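# Fill the leaning spice-tin dispenser to the red marker

### The job

Load the leaning tin dispenser: stack the flat round spice tins in its tube, one on another and each seated flat, until the top of the stack reaches the red marker, and use no more tins than that takes. Leave the spare tins standing where they are, do not shift the marker, and do not disturb the other things on the bench.

Things in the scene. Friction and masses are not known exactly. Their poses are not given: they have to be found in the camera images.
- tin1_mid (a point): centre (half-way up, 12 mm above its underside) of the flat round spice tin with the orange body and aluminium lid: 60 mm diameter, 24 mm tall, about 90 g; z is its axis, pointing to the lid. All four tins are the same size and stand upright on the bench (top z = 0)
- tin2_mid (a point): centre (half-way up, 12 mm above its underside) of the flat round spice tin with the green body and aluminium lid: 60 mm diameter, 24 mm tall, about 90 g; z is its axis, pointing to the lid. All four tins are the same size and stand upright on the bench (top z = 0)
- tin3_mid (a point): centre (half-way up, 12 mm above its underside) of the flat round spice tin with the blue body and aluminium lid: 60 mm diameter, 24 mm tall, about 90 g; z is its axis, pointing to the lid. All four tins are the same size and stand upright on the bench (top z = 0)
- tin4_mid (a point): centre (half-way up, 12 mm above its underside) of the flat round spice tin with the yellow body and aluminium lid: 60 mm diameter, 24 mm tall, about 90 g; z is its axis, pointing to the lid. All four tins are the same size and stand upright on the bench (top z = 0)
- tin1: the orange tin itself; origin at the centre of its underside
- tin2: the green tin itself; origin at the centre of its underside
- tin3: the blue tin itself; origin at the centre of its underside
- tin4: the yellow tin itself; origin at the centre of its underside
- tube_floor (a point): centre of the inner floor of the leaning steel tin dispenser, on the tube's axis, 44 mm above the bench. z points up along the tube's axis to its open mouth, which leans 26 degrees from vertical towards the robot and its right; y is level, across the tube's two finger openings. The tube is 66 mm wide inside; its walls are 3 mm thick and end 60 mm from this floor along z
- tube: the dispenser's tube; origin and axes as tube_floor. It has a lower (-x) and an upper (+x) curved wall; at both sides (+y, -y) it is open over its full height, about 44 mm wide, so fingers holding a tin across its sides along y can go all the way down. Its floor is a disc of 77 mm diameter, 6 mm thick; nothing stands beside the openings
- dispenser: the dispenser's dark wooden base, 135 x 104 x 14 mm, fixed to the bench; origin at the centre of its underside, x points away from the side to which the tube leans
- marker_line (a point): the red level marker: this point lies on the tube's axis, level with the marker's upper edge, 36 to 60 mm from the tube floor along z; axes as tube_floor. The marker is a 5 mm high red band round the upper (+x) wall's outside, with a red line inside and ears that reach 49 mm to either side of the axis, 25 to 30 mm to its +x side. It holds by friction only
- salt_cellar: white salt cellar, an open round bowl 62 mm wide and 36 mm tall, among the tins; not a tin; origin at the centre of its underside
- water_bottle_1: green glass water bottle, 70 mm wide, 272 mm tall, at the back; origin at the centre of its underside
- shaker: steel cocktail shaker, 69 mm wide, 193 mm tall, at the back; origin at the centre of its underside
- bitters_1: small brown bottle with a red cap, 48 mm wide, 134 mm tall, at the back; origin at the centre of its underside
- jigger: brass double-cone jigger, 44 mm wide, 80 mm tall, at the back right corner; origin at the centre of its underside
- tumbler_1: clear rocks glass, 70 mm wide, 86 mm tall, on the left; origin at the centre of its underside
There are look-alikes about, which are no part of the job. Leave any black look-alike of the tin2 alone. What is shaped like the tin1 but pink is not meant.

How it is judged:
By the outcome, as a careful person would: the job done as asked, in the order asked, and still so for the second after the job is handed in, with the robot touching nothing.
It also fails if it takes over 72 s, if anything falls off the work surface, if the arm or the gripper's body presses on something with over 40 N, if the wrist force passes 120 N, or if a joint passes its speed limit or range.

### The arm

A 6-joint arm with a two-finger parallel gripper is mounted at the origin on a cart in front of the work surface, level with it; the furniture and walls round the work are solid. World frame = base frame: x ahead of the robot, y to its left, z up, the work surface at z = 0. Lengths are in m, angles in rad, forces in N, time in s.
With the tool pointing down it reaches from about 0.25 to 0.775 m from the base axis. Payload 8.9 kg.
Tool frame: the origin (TCP) lies at the very end of the fingers, on their centre line; the grasp point (between the pads) lies 19 mm behind it; x points along the fingers, z is the direction in which the jaws open and shut, and the axes are right-handed (so a half turn about x gives the same grasp; the last joint's range is limited). The gripper opens to 85 mm and grips with 20 to 120 N. Pads are 22 mm wide; open, the fingers measure 114 mm over their backs; the gripper's body (76 mm by 85 mm) begins 54 mm behind the grasp point. The pads swing forward as they close: fully open they stand 13 mm farther back than shut.
Start: joints at [-1.468, 0.291, -0.153, 1.127, 0, 1.431], TCP at [0.126, -0.51, 0.231] pointing down, gripper open.
Joint ranges: [-2.52, 2.52], [-0.91, 1.74], [-1.3, 1.37], [-1.96, 2.02], [-1.52, 1.47], [-3.14, 3.14]. Speed limits (rad/s): [2.22, 2.22, 2.79, 3.14, 3.14, 3.14].

### API

Orientations are given as a 3x3 rotation matrix whose columns are the frame's x, y, z axes.
In Python, from bench import arm, viewer, order gives the robot as it stands.
- The arm moves only by the shell command python3 -m crank 'ROWS' [FORCE]. ROWS is text: rows parted by semicolons, each of 7 numbers parted by spaces: the shift along the tool's x, y, z each as a share of 2 cm, from -1 to 1, then the turn, a rotation vector about the tool's x, y, z each as a share of 180 degrees, from -1 to 1, then the opening, from -1 (shut) to 1 (fully open), so that 0 is half open. A call has 1 to 12 rows; each row shifts and turns the commanded pose from where the row before left it, along the tool's axes as they then stand; what a row does not reach is not made up. A row lasts 1/12 s, in which the tool goes at most 41.7 mm and 7.16 degrees, less where a joint would pass 70% of its speed; a pose out of reach is approached as far as the arm can. A call with a number of a shift or a turn outside -1 to 1 is refused whole. A call with a gripper value outside its range is refused whole. The fingers move at their own pace and stop on an object; FORCE is the grip in N (left out, the last holds). Time passes only in rows, so rows that do not move let the fingers close. It gives the time, the measured TCP pose, the force and the opening at its end, in the units of the state.
- arm.get_state(): the state, without advancing time (a new reading comes with each control period).
- viewer.capture(name): name is "scene" or "top" or "wrist"; returns (picture, depth): 420x560x3 uint8, red, green, blue; 420x560 float32, m along the optical axis (not along the pixel's ray), 0 where there is no reading.
- viewer.camera_model(name): a dict with "K" (3x3 intrinsics, pixels), "origin" and "orientation" of the camera in the world. Camera axes: x right, y down, z forward; pixel columns grow to the right and rows downward; lengths in m; the calibration is good to about 2 mm. A picture is of the moment at which its call begins: read the wrist's pose just before it. camera_model takes no time and is no camera call; for the wrist camera it gives the pose at the moment of the call.
- order.hand_in(): hands the job in, once; it reports no verdict.
The state is a dict: "time_s": time; "joint_positions": joint angles; "dq": joint speeds; "effort": joint torques, N m; "position": TCP position; "tool_rot": TCP orientation; "force": force on the tool from outside, world axes, zero at the start; "ft_torque": the same for the moment, N m; "gripper_width": opening from 0.0 (shut) to 1.0 (fully open).
Only numpy, scipy, OpenCV 4.12 (cv2) and the standard library are available. Lean on these libraries where they do the work, as an engineer would, in place of code of your own. Each camera call takes 0.05 s, during which the arm holds its last target.

## Working session

There is one attempt and no reset: what is moved stays moved. The work goes in short steps, Python scripts to look and compute and a shell command to move; the robot and the scene stay as the last step left them, time stands still between calls to the robot, and variables do not carry over. Pictures are saved under pics/ and viewed, and the job is handed in when it is done.

```bash
ls; mkdir -p pics
python3 - <<'E'
from bench import arm, viewer, order
import cv2, numpy as np
print(arm.get_state())
for n in ["scene","top"]:
    im,d=viewer.capture(n); cv2.imwrite(f"pics/{n}0.png",im[:,:,::-1]); np.save(f"pics/{n}0.npy",d); np.save(f"pics/{n}0_im.npy",im)
    print(n,viewer.camera_model(n))
E
```

```text
pics
{'time_s': 0.0, 'joint_positions': array([-1.46828985e+00,  2.91288997e-01, -1.54140389e-01,  1.12671778e+00,
       -5.66862257e-06,  1.43149967e+00]), 'dq': array([-0.00101651,  0.00049919,  0.00023439, -0.0012832 , -0.00093698,
       -0.00021615]), 'effort': array([-7.22074110e-04, -5.37142253e+01,  3.31376231e+01,  1.58988358e-02,
       -1.83506695e-04, -8.09676294e-06]), 'position': array([ 0.12566974, -0.50926822,  0.23072254]), 'tool_rot': array([[-1.43866497e-04,  9.70907798e-01,  2.39453601e-01],
       [ 1.34317062e-03,  2.39453575e-01, -9.70906886e-01],
       [-9.99999088e-01,  1.81946069e-04, -1.33854417e-03]]), 'force': array([-0.71993638, -0.90932366, -0.64265546]), 'ft_torque': array([-0.01652519, -0.0369075 , -0.01239542]), 'gripper_width': 0.9971677496594682}
scene {'K': array([[381.09327149,   0.        , 279.17489535],
       [  0.        , 381.09327149, 205.15856648],
       [  0.        ,   0.        ,   1.        ]]), 'origin': array([0.06355611, 1.07646321, 0.81895512]), 'orientation': array([[-0.8500365 , -0.31985357,  0.41848733],
       [-0.52618352,  0.47967983, -0.70216676],
       [ 0.02385061, -0.81706851, -0.57604704]])}
top {'K': array([[409.66964859,   0.        , 284.93550698],
       [  0.        , 409.66964859, 216.50591949],
       [  0.        ,   0.        ,   1.        ]]), 'origin': array([0.34817941, 0.18111734, 1.22648427]), 'orientation': array([[ 0.02758321, -0.97810002,  0.2062996 ],
       [-0.99960979, -0.02607879,  0.01000867],
       [-0.00440944, -0.20649517, -0.97843768]])}
```

View pics/scene0.png

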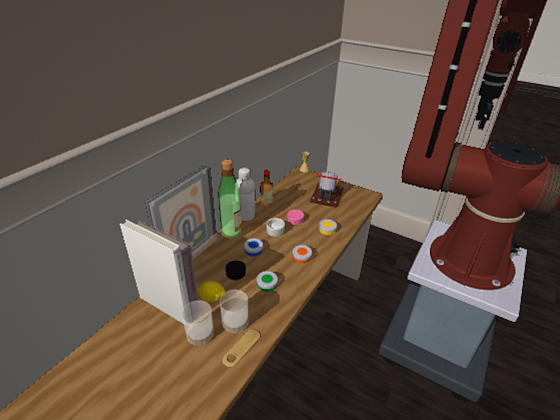

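View pics/top0.png

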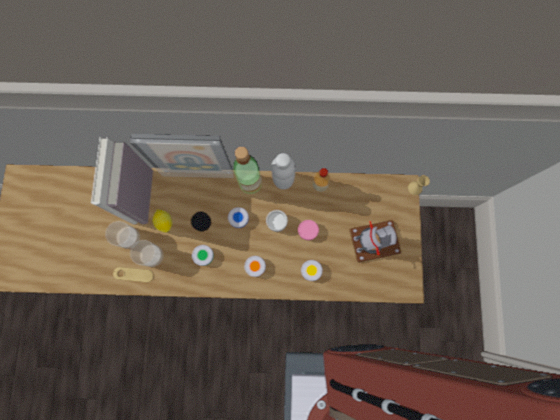

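The top view shows the tins at: green (202,255), orange (255,266), blue (238,217), yellow (312,270). The decoys are black (201,221) and pink (308,230), the white cellar is at (277,221), and the dispenser is at (376,240). I'll enlarge to confirm.

Run:
```python
import cv2, numpy as np
t=cv2.imread("pics/top0.png"); s=cv2.imread("pics/scene0.png")
a=cv2.resize(t[195:290,180:340],(800,475),interpolation=cv2.INTER_CUBIC)
cv2.imwrite("pics/c1.png",a)
b=cv2.resize(t[210:270,340:410],(466,400),interpolation=cv2.INTER_CUBIC)
c=cv2.resize(s[160:215,300:350],(364,400),interpolation=cv2.INTER_CUBIC)[:,:330]
cv2.imwrite("pics/c2.png",np.hstack([b,c]))
```

```text
(no output)
```

View pics/c1.png

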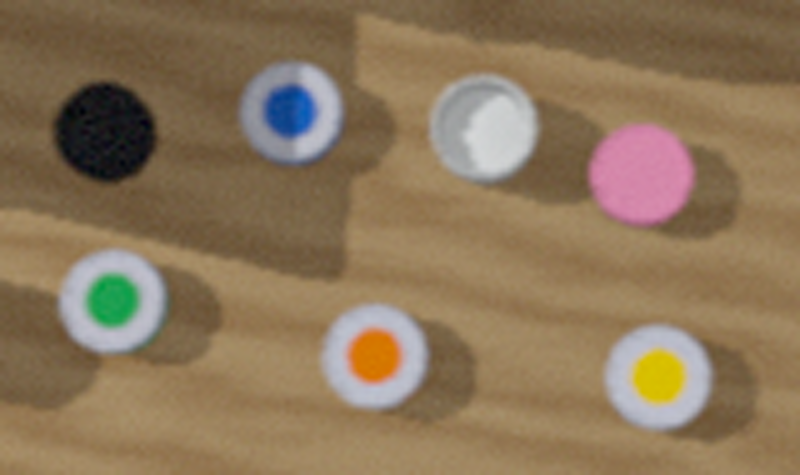

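View pics/c2.png

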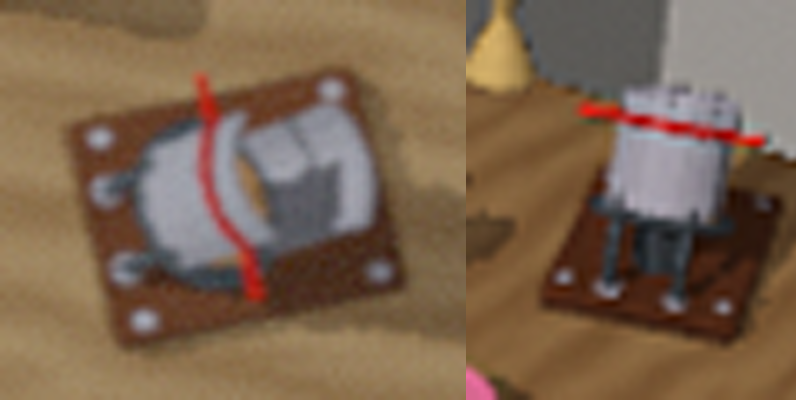

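The crop confirms the four tins: aluminium lids with orange, green, blue or yellow centres. The solid black (201,221) and pink (308,230) discs are look-alikes, and the bowl at (277,221) is the cellar. Next I'll work out positions.

```bash
cat > h.py <<'E'
import numpy as np, cv2
from bench import arm, viewer, order
def ray(m,p):
    K=m["K"];d=np.array([(p[0]-K[0,2])/K[0,0],(p[1]-K[1,2])/K[1,1],1.]);return m["origin"],m["orientation"]@d
def onz(m,p,z):
    o,d=ray(m,p);return o+d*(z-o[2])/d[2]
def proj(m,P):
    c=m["orientation"].T@(np.asarray(P)-m["origin"]);q=m["K"]@c;return q[:2]/q[2]
def pt(m,p,depth):
    o,d=ray(m,p);return o+d*depth
def tri(m1,p1,m2,p2):
    o1,d1=ray(m1,p1);o2,d2=ray(m2,p2)
    s=np.linalg.lstsq(np.c_[d1,-d2],o2-o1,rcond=None)[0]
    a=o1+s[0]*d1;b=o2+s[1]*d2;return (a+b)/2,np.linalg.norm(a-b)
def snap(n,tag):
    st=arm.get_state();m=viewer.camera_model(n);im,d=viewer.capture(n)
    bg=im[:,:,::-1].copy();cv2.imwrite(f"pics/{tag}.png",bg);np.save(f"pics/{tag}.npy",d);np.save(f"pics/{tag}_m.npy",m,allow_pickle=True)
    return bg,d,m,st
E
python3 - <<'E'
from h import *
mt=viewer.camera_model("top");ms=viewer.camera_model("scene");mw=viewer.camera_model("wrist")
st=arm.get_state();R=st["tool_rot"];print("wristcam in tool",R.T@(mw["origin"]-st["position"]),R.T@mw["orientation"],mw["K"])
d=np.load("pics/top0.npy");ds=np.load("pics/scene0.npy")
for n,p,ps in [("g",(202.3,255),(266.5,281)),("o",(255,266),(302.5,253)),("b",(238,217),(254,246)),("y",(312,270.3),(328,227)),("salt",(277,221),(0,0)),("pink",(308.5,230),(0,0)),("black",(201,221),(0,0))]:
    print(n,onz(mt,p,.024).round(4),pt(mt,p,d[int(p[1]),int(p[0])]).round(4), onz(ms,ps,.024).round(4))
s=466/70
for c in [(68,128),(350,68),(405,285),(122,345)]:
    p=(340+c[0]/s-.5,210+c[1]/s-.5);print("corner",onz(mt,p,.014).round(4))
for c in [(202,85),(255,292)]:
    p=(340+c[0]/s-.5,210+c[1]/s-.5);print("ear",p)
E
```

```text
wristcam in tool [-0.14250845  0.08456069  0.00021216] [[-2.44379405e-04 -3.27078948e-01  9.44996985e-01]
 [-6.91487013e-05 -9.44997006e-01 -3.27078973e-01]
 [ 9.99999968e-01 -1.45276679e-04  2.08320722e-04]] [[352.60175432   0.         281.94615054]
 [  0.         352.60175432 208.59307587]
 [  0.           0.           1.        ]]
g [0.4794 0.4334 0.024 ] [0.4797 0.4339 0.0217] [0.4754 0.443  0.024 ]
o [0.4514 0.2769 0.024 ] [0.452  0.2774 0.0177] [0.4466 0.285  0.024 ]
b [0.5964 0.3342 0.024 ] [0.5965 0.3342 0.0239] [0.5898 0.3403 0.024 ]
y [0.4434 0.11   0.024 ] [0.4439 0.1097 0.0182] [0.4371 0.1247 0.024 ]
salt [0.5873 0.2168 0.024 ] [0.5886 0.217  0.0178] [ 6.3411 -1.898   0.024 ]
pink [0.5625 0.1221 0.024 ] [0.5623 0.1222 0.0255] [ 6.3411 -1.898   0.024 ]
black [0.5813 0.4444 0.024 ] [0.5811 0.4443 0.0247] [ 6.3411 -1.898   0.024 ]
corner [ 0.5715 -0.002   0.014 ]
corner [ 0.6026 -0.1298  0.014 ]
corner [ 0.5044 -0.1517  0.014 ]
corner [ 0.4743 -0.0255  0.014 ]
ear (369.843347639485, 222.26824034334763)
ear (377.8047210300429, 253.362660944206)
```

```bash
python3 -m crank '0 1 -.72 0 0 0 1;0 1 -.72 0 0 0 1;0 1 -.72 0 0 0 1;0 1 -.72 0 0 0 1;0 1 -.72 0 0 0 1;0 1 -.72 0 0 0 1;0 1 -.72 0 0 0 1;0 1 -.72 0 0 0 1;0 1 -.72 0 0 0 1;0 1 -.72 0 0 0 1;0 1 -.72 0 0 0 1;0 1 -.72 0 0 0 1' 60
python3 -m crank '0 1 -.72 0 0 0 1;0 1 -.72 0 0 0 1;0 1 -.72 0 0 0 1;0 1 -.72 0 0 0 1;0 1 -.72 0 0 0 1;0 1 -.72 0 0 0 1;0 1 -.72 0 0 0 1;0 1 -.72 0 0 0 1;0 1 -.72 0 0 0 1;0 1 -.72 0 0 0 1;0 1 -.72 0 0 0 1;0 1 -.72 0 0 0 1'
python3 -m crank '0 0 0 -.039 0 0 1;0 0 0 -.039 0 0 1;0 0 0 -.039 0 0 1;0 0 0 -.039 0 0 1;0 0 0 -.039 0 0 1;0 0 0 -.039 0 0 1;0 0 0 -.039 0 0 1;0 0 0 -.039 0 0 1;0 0 0 -.039 0 0 1;0 0 0 -.039 0 0 1;0 0 0 -.039 0 0 1;0 0 0 -.039 0 0 1'
python3 - <<'E'
from h import *
im,d,m,st=snap("wrist","w1"); print(st["position"],st["tool_rot"],st["joint_positions"],st["time_s"])
E
```

```text
time_s: 1.1
position: [0.3179, -0.2833, 0.2311]
tool_rot: [[-0.0, 0.971, 0.239], [0.0, 0.239, -0.971], [-1.0, -0.0, -0.0]]
force: [0.3, 0.4, 0.3]
gripper_width: 0.994
time_s: 2.1
position: [0.5094, -0.0581, 0.231]
tool_rot: [[-0.001, 0.971, 0.24], [0.0, 0.24, -0.971], [-1.0, -0.001, -0.0]]
force: [0.5, 0.0, 0.5]
gripper_width: 0.998
time_s: 3.1
position: [0.5087, -0.0592, 0.231]
tool_rot: [[-0.001, -0.147, 0.989], [0.0, 0.989, 0.147], [-1.0, 0.0, -0.001]]
force: [0.3, 0.5, 0.5]
gripper_width: 0.998
[ 0.50874273 -0.05916445  0.23097139] [[-7.30358346e-04 -1.46809851e-01  9.89164463e-01]
 [ 2.12843352e-04  9.89164681e-01  1.46810041e-01]
 [-9.99999711e-01  3.17761019e-04 -6.91197180e-04]] [-2.58607663e-01  2.67195684e-01 -1.86638070e-01  1.11772308e+00
  1.89876505e-05  1.16484614e+00] 3.1
```

View pics/w1.png

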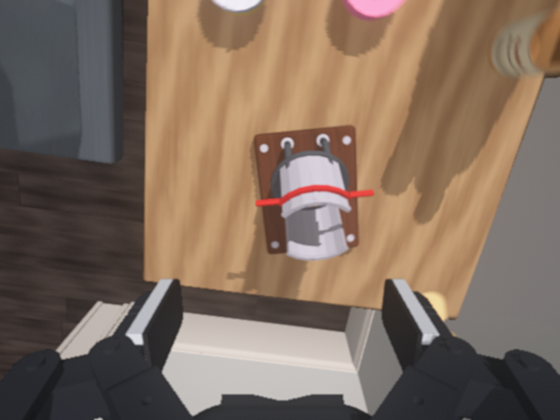

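The wrist view shows the dispenser: base around (310,190), red ears at about (258,202) and (372,193), mouth towards (318,250). I'll measure it by corners, ears and depth.

Run:
```python
from h import *
im=cv2.imread("pics/w1.png");cv2.imwrite("pics/w1c.png",cv2.resize(im[115:270,235:385],(774,800)[::-1] if 0 else (580,600),interpolation=cv2.INTER_CUBIC))
d=np.load("pics/w1.npy");m=np.load("pics/w1_m.npy",allow_pickle=True).item()
hsv=cv2.cvtColor(im,cv2.COLOR_BGR2HSV)
red=((hsv[...,0]<6)|(hsv[...,0]>175))&(hsv[...,1]>190)&(hsv[...,2]>110)
red[:115]=0;red[270:]=0
ys,xs=np.nonzero(red)
for lo in range(xs.min(),xs.max()+1,8):
    k=(xs>=lo)&(xs<lo+8)
    P=np.array([pt(m,(x,y),d[y,x]) for x,y in zip(xs[k],ys[k])])
    print(lo,ys[k].min(),ys[k].max(),np.median(P,axis=0).round(4),P[:,2].max().round(4))
```

```text
Traceback (most recent call last):
ValueError: zero-size array to reduction operation minimum which has no identity
```

View pics/w1c.png

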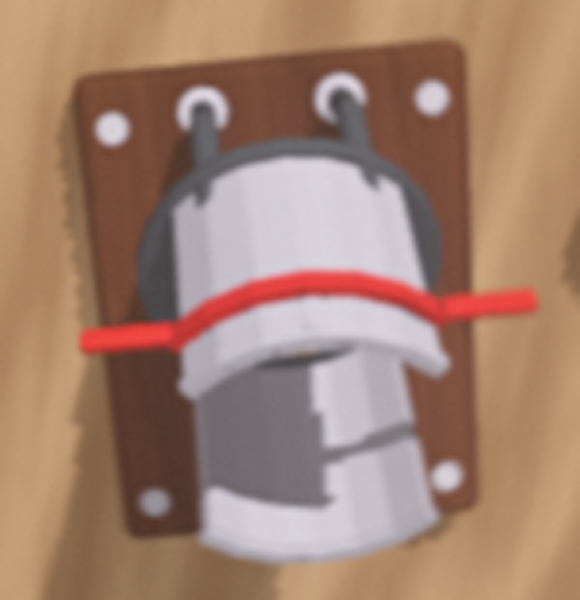

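Run:
```python
from h import *
im=cv2.imread("pics/w1.png")
d=np.load("pics/w1.npy");m=np.load("pics/w1_m.npy",allow_pickle=True).item()
I=im.astype(int);red=(I[...,2]>140)&(I[...,1]<90)&(I[...,0]<90)
red[:115]=0;red[270:]=0
ys,xs=np.nonzero(red)
for lo in range(xs.min(),xs.max()+1,8):
    k=(xs>=lo)&(xs<lo+8)
    if k.sum()==0: continue
    P=np.array([pt(m,(x,y),d[y,x]) for x,y in zip(xs[k],ys[k])])
    print(lo,ys[k].min(),ys[k].max(),np.median(P,axis=0).round(4),P[:,2].max().round(4))
s=580/150; f=lambda c:(235+(c[0]+.5)/s-.5,115+(c[1]+.5)/s-.5)
B=[onz(m,f(c),.015)[:2] for c in [(112,129),(432,98),(447,476),(154,502)]]
C=[onz(m,f(c),.014)[:2] for c in [(76,75),(465,38),(476,512),(130,540)]]
for Q in (B,C):
    Q=np.array(Q);print(Q.round(4),Q.mean(0).round(4),[np.linalg.norm(Q[i]-Q[i-1]).round(4) for i in range(4)])
    x=(Q[0]+Q[1]-Q[2]-Q[3]);y=Q[0]+Q[3]-Q[1]-Q[2];print("yaw x",np.degrees(np.arctan2(x[1],x[0])),"yaw y",np.degrees(np.arctan2(y[1],y[0])))
# far/near ears tip
for n,c in [("L",(82,342)),("R",(536,300))]:
    p=f(c);print(n,p,d[int(p[1]+.5),int(p[0]+.5+(2 if n=='L' else -2))])
```

```text
256 199 206 [ 0.4912 -0.0674  0.0991] 0.1009
264 198 205 [ 0.4976 -0.0657  0.0992] 0.3735
272 198 204 [ 0.5042 -0.0644  0.0989] 0.1013
280 194 205 [ 0.5102 -0.0616  0.1   ] 0.1027
288 190 199 [ 0.5158 -0.0556  0.1016] 0.3735
296 188 195 [ 0.5217 -0.0518  0.1032] 0.105
304 186 192 [ 0.5278 -0.049   0.1036] 0.1056
312 186 190 [ 0.5339 -0.0471  0.1038] 0.1065
320 186 190 [ 0.5403 -0.0463  0.1032] 0.1048
328 186 192 [ 0.5466 -0.0465  0.1025] 0.3735
336 188 195 [ 0.554 -0.048  0.101] 0.1033
344 191 199 [ 0.5627 -0.0507  0.0984] 0.1024
352 190 197 [ 0.5682 -0.0494  0.0989] 0.1015
360 191 195 [ 0.5743 -0.0469  0.0993] 0.1008
368 190 195 [ 0.5792 -0.0461  0.0987] 0.1006
[[ 0.4866 -0.037 ]
 [ 0.5681 -0.0167]
 [ 0.5944 -0.1213]
 [ 0.5125 -0.1417]] [ 0.5404 -0.0792] [np.float64(0.1079), np.float64(0.0839), np.float64(0.1079), np.float64(0.0844)]
yaw x 104.01903494778722 yaw y -166.0168356895932
[[ 4.755e-01 -2.460e-02]
 [ 5.735e-01 -5.000e-04]
 [ 6.054e-01 -1.316e-01]
 [ 5.073e-01 -1.553e-01]] [ 0.5404 -0.078 ] [np.float64(0.1345), np.float64(0.1009), np.float64(0.1349), np.float64(0.1008)]
yaw x 103.67931620550247 yaw y -166.32212618839336
L (255.83620689655174, 203.07758620689657) 0.28767407
R (373.25, 192.2155172413793) 0.284961
```

```bash
cat >> h.py <<'E'
YAW=np.radians(103.8)
def tubeR(yaw=YAW,l=np.radians(26)):
    h=np.array([np.cos(yaw),np.sin(yaw),0]);u=np.array([0,0,1.])
    x=np.cos(l)*h+np.sin(l)*u;z=-np.sin(l)*h+np.cos(l)*u;return np.c_[x,np.cross(z,x),z]
E
python3 - <<'E'
from h import *
from scipy.optimize import least_squares
im=cv2.imread("pics/w1.png").astype(int)
d=np.load("pics/w1.npy");m=np.load("pics/w1_m.npy",allow_pickle=True).item()
g=(abs(im[...,2]-im[...,0])<30)&(abs(im[...,2]-im[...,1])<30)
g=cv2.erode(g.astype(np.uint8),np.ones((3,3)))>0
ys,xs=np.mgrid[150:262,262:360];ys=ys.ravel();xs=xs.ravel();k=g[ys,xs]&(d[ys,xs]>0);ys=ys[k];xs=xs[k]
P=np.array([pt(m,(x,y),d[y,x]) for x,y in zip(xs,ys)])
G=np.array([.540,-.0785,.044]);R=tubeR();Q=(P-G)@R
up=(ys<205)&(ys>162)&(Q[:,2]>.012)&(Q[:,2]<.062)&(Q[:,0]>.0);lo=(ys>210)&(Q[:,2]>.012)&(Q[:,2]<.062)
print(up.sum(),lo.sum(),Q[up].min(0),Q[up].max(0),Q[lo].min(0),Q[lo].max(0))
for use in ("both","up","lo"):
  def f(v):
    a=np.hypot(Q[up,0]-v[0],Q[up,1]-v[1])-.036; b=np.hypot(Q[lo,0]-v[0],Q[lo,1]-v[1])-.033
    return np.r_[a if use!="lo" else 0*a[:1],b if use!="up" else 0*b[:1]]
  r=least_squares(f,[0,0],loss="soft_l1",f_scale=.001);print(use,r.x.round(4),np.median(abs(r.fun)).round(4))
v=r.x
# free-axis check
def f2(v):
    R=tubeR(v[2],v[3]);q=(P-G)@R
    return np.r_[np.hypot(q[up,0]-v[0],q[up,1]-v[1])-.036,np.hypot(q[lo,0]-v[0],q[lo,1]-v[1])-.033]
r=least_squares(f2,[0,0,YAW,np.radians(26)],loss="soft_l1",f_scale=.001);print(r.x[:2],np.degrees(r.x[2:]),np.median(abs(r.fun)))
E
```

```text
1301 2050 [ 0.03940182 -0.02642894  0.01200349] [0.05355958 0.02698239 0.05442269] [-0.01926903 -0.0265794   0.01200953] [0.04601069 0.02682294 0.05475378]
both [0.0153 0.0005] 0.0004
up [0.0156 0.0004] 0.0003
lo [0.0152 0.0006] 0.0004
[0.0153244  0.00049444] [102.87993845  26.002501  ] 0.00039258576621709756
```

```bash
cat >> h.py <<'E'
YAW=np.radians(103.3)
_R=tubeR();_G=np.array([.540,-.0785,.044])
def tubeF():
    A=_G+_R@np.array([.0153,.0005,0]);t=(.044-A[2])/_R[2,2];return A+t*_R[:,2]
E
python3 - <<'E'
from h import *
im=cv2.imread("pics/w1.png").astype(int)
d=np.load("pics/w1.npy");m=np.load("pics/w1_m.npy",allow_pickle=True).item()
F=tubeF();R=tubeR();print("F",F);print(R)
for x in [260,266,290,300,306,312,318,324,330,338,356,362,368]:
    print(x)
    for y in range(184,228):
        c=im[y,x]; isred=c[2]>120 and c[1]<100 and c[2]-c[1]>60
        q=(pt(m,(x,y),d[y,x])-F)@R*1000
        if isred: print("   ",y,c,q.round(1))
# rim
for x in [300,312,324]:
  print("rim",x,[(y,((pt(m,(x,y),d[y,x])-F)@R*1000).round(1).tolist()) for y in (196,198,200,202,203,204,205,206,207,208,252,254,256,257,258,259)])
E
```

```text
F [ 0.53545392 -0.06208783  0.044     ]
[[-0.21439245 -0.97113428  0.10456619]
 [ 0.87284971 -0.23853346 -0.42571725]
 [ 0.43837115  0.          0.89879405]]
260
    199 [ 68  87 165] [-30.9  51.6 -20.9]
    200 [ 62  74 216] [29.9 43.5 45.1]
    201 [ 61  67 235] [29.6 43.5 46. ]
    202 [ 64  70 239] [29.8 43.5 47.4]
    203 [ 65  71 239] [28.6 43.7 47.3]
    204 [ 58  64 223] [28.8 43.6 48.7]
    205 [ 54  64 184] [27.2 43.8 48.2]
    206 [ 65  85 151] [-47.1  53.7 -26.8]
266
    199 [ 53  61 181] [30.3 38.5 45. ]
    200 [ 58  64 225] [30.5 38.5 46.4]
    201 [ 63  68 237] [30.4 38.5 47.5]
    202 [ 67  72 240] [29.7 38.6 47.9]
    203 [ 63  68 234] [28.4 38.7 47.8]
    204 [ 52  58 199] [27.5 38.9 48. ]
    205 [ 47  54 151] [-35.9  45.7 -16. ]
290
    192 [ 92  90 213] [35.6 18.4 45. ]
    193 [ 63  65 218] [35.6 18.5 46.1]
    194 [ 60  63 218] [34.9 18.5 46.5]
    195 [ 57  60 209] [34.8 18.6 47.6]
    196 [ 54  57 197] [33.8 18.7 47.7]
    197 [ 62  64 191] [33.2 18.7 48.3]
    198 [ 99  96 187] [32.2 18.8 48.3]
300
    188 [ 87  85 226] [38.9 10.1 44.9]
    189 [ 64  66 228
[... 2962 characters left out ...]
6]), (206, [-27.0, -2.4, 0.5]), (207, [-29.1, -2.4, -0.1]), (208, [-30.8, -2.4, -0.4]), (252, [-32.5, 3.2, 54.9]), (254, [-33.5, 3.4, 56.4]), (256, [-33.4, 3.6, 58.7]), (257, [-33.0, 3.8, 60.2]), (258, [-33.5, 3.9, 60.9]), (259, [-34.5, 3.9, 61.3])]
rim 324 [(196, [34.7, -8.2, 52.3]), (198, [35.4, -7.8, 55.2]), (200, [36.1, -7.4, 58.2]), (202, [36.5, -7.1, 60.8]), (203, [36.0, -7.0, 61.4]), (204, [35.0, -7.0, 61.4]), (205, [33.2, -7.1, 60.8]), (206, [-29.0, -14.7, 0.1]), (207, [-29.7, -14.6, 0.8]), (208, [-29.2, -14.4, 2.8]), (252, [-31.9, -7.7, 56.5]), (254, [-31.9, -7.4, 58.7]), (256, [-33.5, -7.2, 59.8]), (257, [-33.7, -7.1, 60.8]), (258, [-34.9, -7.1, 61.0]), (259, [-111.5, -14.0, 5.8])]
```

Marker edge measured at 47.6–48.5 mm with the rim reading 60.7 (should be 60), so m ≈ 48 mm and two tins are needed. I'll check this again after the second. Next, over to yellow.

```bash
python3 -m crank '0 0 0 -.03 0 0 1;.7 1 -.13 0 0 0 1;.7 1 -.13 0 0 0 1;.7 1 -.13 0 0 0 1;.7 1 -.13 0 0 0 1;.7 1 -.13 0 0 0 1;.7 1 -.13 0 0 0 1;.7 1 -.13 0 0 0 1;.7 1 -.13 0 0 0 1;.7 1 -.13 0 0 0 1;0 0 0 0 0 0 1'
cat >> h.py <<'E'
def lid(im,m,col,z=.024):
    """ellipse of the lid's coloured centre -> world point on lid plane"""
    hsv=cv2.cvtColor(im,cv2.COLOR_BGR2HSV);H={"y":(24,34),"o":(5,16)}[col]
    k=cv2.inRange(hsv,(H[0],170,110),(H[1],255,255))
    cs=cv2.findContours(k,cv2.RETR_EXTERNAL,cv2.CHAIN_APPROX_NONE)[0]
    out=[]
    for c in sorted(cs,key=cv2.contourArea)[-3:]:
        if len(c)>20:
            e=cv2.fitEllipse(c);out.append((e,onz(m,e[0],z)))
    return out
E
python3 - <<'E'
from h import *
im,d,m,st=snap("wrist","w2"); print(st["position"],st["tool_rot"].round(4),st["time_s"])
for e,P in lid(im,m,"y")+lid(im,m,"o"):
    print(e,P.round(4),"depthpt",pt(m,e[0],d[int(e[0][1]),int(e[0][0])]).round(4),"tool",(st["tool_rot"].T@(P-st["position"])).round(4))
E
```

```text
time_s: 4.07
position: [0.4409, 0.1125, 0.1029]
tool_rot: [[-0.005, -0.233, 0.973], [0.001, 0.973, 0.233], [-1.0, 0.002, -0.005]]
force: [-1.4, -1.7, -0.1]
gripper_width: 1.005
[0.44087289 0.11249871 0.10293685] [[-5.000e-03 -2.326e-01  9.726e-01]
 [ 6.000e-04  9.726e-01  2.326e-01]
 [-1.000e+00  1.800e-03 -4.700e-03]] 4.0667
((349.5094909667969, 4.603987216949463), (2.4902145862579346, 19.699472427368164), 114.7305679321289) [0.4474 0.2448 0.024 ] depthpt [0.4494 0.2488 0.0065] tool [0.079  0.127  0.0375]
```

View pics/w2.png

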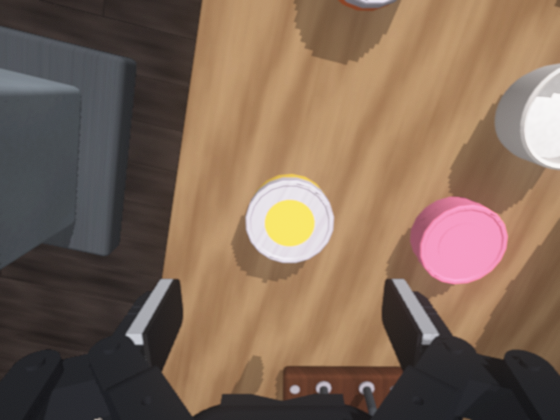

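Wrist view: yellow lid centre at about (289,223), pink decoy at (460,240), cellar at top right, orange tin at the top edge.

Run:
```python
from h import *
im=cv2.imread("pics/w2.png");d=np.load("pics/w2.npy");m=np.load("pics/w2_m.npy",allow_pickle=True).item();st=arm.get_state()
hsv=cv2.cvtColor(im,cv2.COLOR_BGR2HSV);print(hsv[223,289])
k=cv2.inRange(hsv,(20,150,180),(35,255,255));k[:195]=0;k[250:]=0;k[:,:255]=0;k[:,325:]=0
x,y=[v.mean() for v in np.nonzero(k)[::-1]];P=onz(m,(x,y),.024)
print(x,y,k.sum()/255,P,pt(m,(x,y),d[int(y),int(x)]),"tool mm",(st["tool_rot"].T@(P-st["position"])*1000).round(1))
```

```text
[ 26 142 249]<stdin>:5: RuntimeWarning: Mean of empty slice.
  ret = ret.dtype.type(ret / rcount)
Traceback (most recent call last):
ValueError: cannot convert float NaN to integer
```

Run:
```python
from h import *
im=cv2.imread("pics/w2.png");d=np.load("pics/w2.npy");m=np.load("pics/w2_m.npy",allow_pickle=True).item();st=arm.get_state()
hsv=cv2.cvtColor(im,cv2.COLOR_BGR2HSV)
k=cv2.inRange(hsv,(20,100,200),(35,255,255));k[:195]=0;k[250:]=0;k[:,:255]=0;k[:,325:]=0
x,y=[v.mean() for v in np.nonzero(k)[::-1]];P=onz(m,(x,y),.024)
print(x,y,k.sum()/255,P,pt(m,(x,y),d[int(y),int(x)]),"tool mm",(st["tool_rot"].T@(P-st["position"])*1000).round(1))
# lid ring edge ellipse center
g=cv2.inRange(hsv,(0,0,150),(180,70,255))|k;g[:170]=0;g[270:]=0;g[:,:240]=0;g[:,340:]=0
c=max(cv2.findContours(g,cv2.RETR_EXTERNAL,cv2.CHAIN_APPROX_NONE)[0],key=cv2.contourArea);e=cv2.fitEllipse(c);print(e,onz(m,e[0],.024))
```

```text
289.16866096866096 222.6091168091168 1755.0 [0.44589017 0.11127842 0.024     ] [0.44591622 0.11118752 0.02375758] tool mm [80.1 -1.   3.7]
((289.2030334472656, 220.21971130371094), (85.45999908447266, 88.61937713623047), 86.70427703857422) [0.44550096 0.11295659 0.024     ]
```

```bash
python3 -m crank '1 -.03 .19 0 0 0 1;1 0 0 0 0 0 1;1 0 0 0 0 0 1;1 0 0 0 0 0 1;.5 0 0 0 0 0 1;.3 0 0 0 0 0 1;0 0 0 0 0 0 1'
python3 -m crank '0 0 0 0 0 0 -1;0 0 0 0 0 0 -1;0 0 0 0 0 0 -1;0 0 0 0 0 0 -1;0 0 0 0 0 0 -1;0 0 0 0 0 0 -1' 50
python3 - <<'E'
from h import *
im,d,m,st=snap("wrist","w3"); print(st["position"],st["force"],st["gripper_width"])
E
```

```text
time_s: 4.7
position: [0.448, 0.11, 0.0087]
tool_rot: [[-0.001, -0.231, 0.973], [-0.0, 0.973, 0.231], [-1.0, -0.0, -0.001]]
force: [-0.2, 1.2, 0.3]
gripper_width: 1.003
time_s: 5.2
position: [0.4488, 0.1105, 0.0107]
tool_rot: [[0.002, -0.233, 0.972], [-0.0, 0.972, 0.233], [-1.0, -0.001, 0.002]]
force: [-2.3, -1.8, 10.6]
gripper_width: 0.675
[0.4488233  0.11050624 0.01066481] [-2.29955275 -1.77272503 10.64388853] 0.6754579218591661
```

View pics/w3.png

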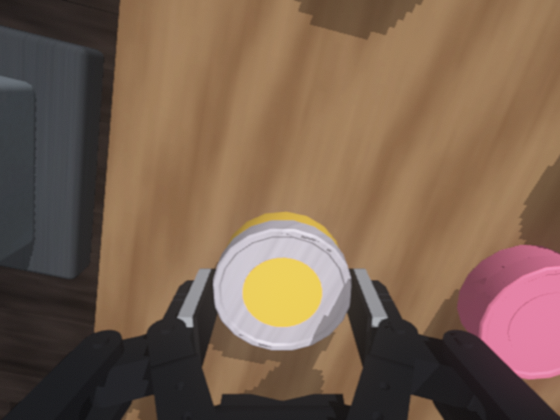

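Yellow is gripped: the lid is centred at (283,293) between the pads. The 10 N reading is the pads pushing the tin down as they swing. Now I'll lift and re-measure.

```bash
python3 -m crank '-.5 0 0 0 0 0 -1;-1 0 0 0 0 0 -1;-1 0 0 0 0 0 -1;-1 0 0 0 0 0 -1;-1 0 0 0 0 0 -1;-1 0 0 0 0 0 -1;-1 0 0 0 0 0 -1;-1 0 0 0 0 0 -1;-.5 0 0 0 0 0 -1;0 0 0 0 0 0 -1'
cat >> h.py <<'E'
def heldlid(im,m,st,H,zl):
    """coloured disc of held tin -> tool frame point on plane tool x=zl (lid)"""
    hsv=cv2.cvtColor(im,cv2.COLOR_BGR2HSV)
    k=cv2.inRange(hsv,(H[0],90,120),(H[1],255,255))
    k[:250]=0;k[335:]=0;k[:,:230]=0;k[:,335:]=0
    c=max(cv2.findContours(k,cv2.RETR_EXTERNAL,cv2.CHAIN_APPROX_NONE)[0],key=cv2.contourArea);M=cv2.moments(c)
    p=(M["m10"]/M["m00"],M["m01"]/M["m00"])
    return p,M["m00"]
E
python3 - <<'E'
from h import *
im,d,m,st=snap("wrist","w4"); R=st["tool_rot"];print(st["position"],st["force"],st["gripper_width"],st["time_s"])
p,a=heldlid(im,m,st,(20,35),0);print(p,a)
P=pt(m,p,np.median(d[int(p[1])-8:int(p[1])+9,int(p[0])-8:int(p[0])+9]));print("tool",(R.T@(P-st["position"])*1000).round(1))
# lid plane tilt
Q=[];
for y in range(265,335,3):
  for x in range(240,328,3):
    q=R.T@(pt(m,(x,y),d[y,x])-st["position"])*1000
    if np.hypot(*(q[1:]-(R.T@(P-st["position"])*1000)[1:]))<24:Q.append(q)
Q=np.array(Q);c=np.linalg.lstsq(np.c_[Q[:,1:],np.ones(len(Q))],Q[:,0],rcond=None)[0];print(len(Q),c)
E
```

```text
time_s: 6.08
position: [0.4498, 0.1108, 0.1722]
tool_rot: [[0.005, -0.233, 0.972], [0.0, 0.972, 0.233], [-1.0, -0.001, 0.005]]
force: [1.1, -0.5, -1.1]
gripper_width: 0.67
[0.44977215 0.11078037 0.17218649] [ 1.05508803 -0.5046802  -1.05739578] 0.6700946076802309 6.0833
(281.9132099810537, 291.7420889265126) 4134.5
tool [-12.7   1.9   0.1]
674 [-7.28750397e-03  3.32475526e-03 -1.25905590e+01]
```

View pics/w4.png

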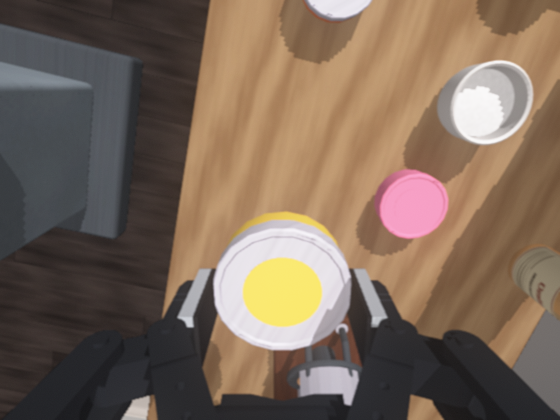

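```bash
python3 -m crank '0 -.96 .2 0 0 0 -1;0 -.96 .2 0 0 0 -1;0 -.96 .2 0 0 0 -1;0 -.96 .2 0 0 0 -1;0 -.96 .2 0 0 0 -1;0 -.96 .2 0 0 0 -1;0 -.96 .2 0 0 0 -1;0 -.96 .2 0 0 0 -1;0 -.96 .2 0 0 0 -1;0 -.96 .2 0 0 0 -1;0 -.96 .2 0 0 0 -1;0 -.96 .2 0 0 0 -1'
python3 -m crank '0 0 0 0 0 .0361 -1;0 0 0 0 0 .0361 -1;0 0 0 0 0 .0361 -1;0 0 0 0 0 .0361 -1;0 0 0 0 0 0 -1;0 0 0 0 0 0 -1'
cat >> h.py <<'E'
def resid(st,sb,ty,tx=.0113,tz=0.):
    """shift (tool mm) to bring held tin bottom to sb (m) on tube axis, and rot err deg"""
    from scipy.spatial.transform import Rotation as Ro
    R=st["tool_rot"];T=tubeR();W=np.c_[-T[:,2],T[:,0],-T[:,1]]
    tgt=tubeF()+T[:,2]*(sb)-W@np.array([tx,ty,tz])
    return (R.T@(tgt-st["position"])*1000).round(1),np.degrees(Ro.from_matrix(R.T@W).as_rotvec()).round(2)
E
python3 - <<'E'
from h import *
im,d,m,st=snap("wrist","w5");print(st["position"],st["time_s"],st["joint_positions"].round(2));print(resid(st,.075,.0019))
E
```

```text
time_s: 7.13
position: [0.5482, -0.103, 0.1682]
tool_rot: [[-0.001, -0.233, 0.972], [0.001, 0.972, 0.233], [-1.0, 0.001, -0.001]]
force: [0.3, -1.1, -1.3]
gripper_width: 0.672
time_s: 7.63
position: [0.5479, -0.1034, 0.1667]
tool_rot: [[-0.104, -0.206, 0.973], [0.427, 0.874, 0.231], [-0.898, 0.439, -0.003]]
force: [-0.8, 1.0, -1.2]
gripper_width: 0.673
[ 0.54788673 -0.10338888  0.16668727] 7.6333 [-0.51  0.63  0.11  1.37  0.33  0.78]
(array([ 42.8, -17. ,  -2.1]), array([-0.49,  0.02, -0.07]))
```

View pics/w5.png

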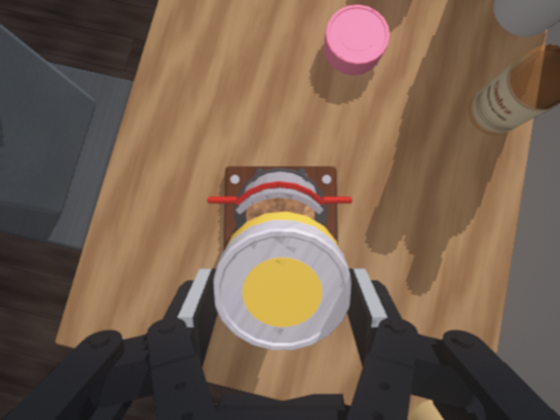

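```bash
python3 -m crank '.5 -.85 -.1 0 0 0 -1;.5 0 0 0 0 0 -1;.5 0 0 0 0 0 -1;.3 0 0 0 0 0 -1;0 0 0 0 0 0 -1'
cat >> h.py <<'E'
def ears(im,d,m,st):
    I=im.astype(int);red=(I[...,2]>140)&(I[...,1]<90)&(I[...,0]<90);red[:100]=0;red[270:]=0
    red=cv2.morphologyEx(red.astype(np.uint8),cv2.MORPH_OPEN,np.ones((2,2)))
    n,l,s,c=cv2.connectedComponentsWithStats(red)
    ys,xs=np.nonzero(red);R=st["tool_rot"]
    keep=(xs<560)
    Q=np.array([R.T@(pt(m,(x,y),d[y,x])-st["position"])*1000 for x,y in zip(xs,ys)])
    return xs,ys,Q
E
python3 - <<'E'
from h import *
im,d,m,st=snap("wrist","w6");print(st["position"],st["force"],st["time_s"]);print(resid(st,.075,.0019))
xs,ys,Q=ears(im,d,m,st);T=tubeR();F=tubeF()
W=(st["tool_rot"]@(Q.T/1000)).T+st["position"];U=(W-F)@T*1000
k=(abs(U[:,0]-28)<6)&(abs(U[:,1])<53)
print(xs[k].min(),xs[k].max(),U[k,1].min(),U[k,1].max())
for a,b in [(-50,-38),(38,50)]:
    j=k&(U[:,1]>a)&(U[:,1]<b);print(j.sum(),U[j].mean(0).round(1),U[j].min(0).round(1),U[j].max(0).round(1))
E
```

```text
time_s: 8.1
position: [0.5455, -0.1005, 0.1287]
tool_rot: [[-0.104, -0.21, 0.972], [0.426, 0.874, 0.235], [-0.898, 0.439, -0.001]]
force: [-0.0, 0.1, -1.0]
gripper_width: 0.678
[ 0.54551711 -0.10048203  0.12870295] [-0.02802161  0.103011   -1.04988073] 8.1
(array([ 7.2, -3.4, -0.6]), array([-0.23,  0.03, -0.04]))
197 367 -48.40798779190155 46.76862205761337
139 [ 27.3 -43.   48.1] [ 25.  -48.4  45.4] [ 29.4 -38.   49.5]
108 [28.1 42.3 48. ] [26.  38.2 46.5] [30.1 46.8 49.4]
```

View pics/w6.png

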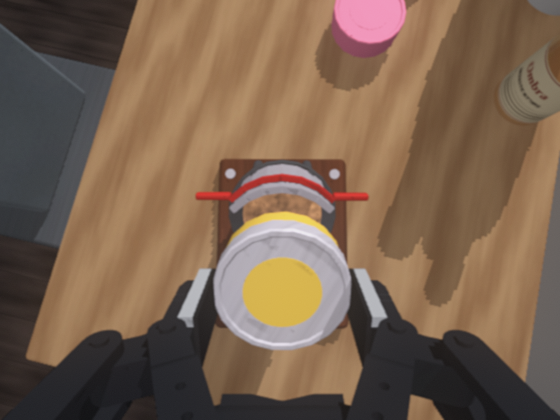

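```bash
python3 -m crank '.3 -.17 -.03 0 0 0 -1;0 0 0 0 0 0 -1;0 0 0 0 0 0 -1'
python3 - <<'E'
from h import *
st=arm.get_state();print(resid(st,.060,.0019),st["force"])
E
```

```text
time_s: 8.4
position: [0.5459, -0.1028, 0.1225]
tool_rot: [[-0.102, -0.21, 0.972], [0.426, 0.874, 0.233], [-0.899, 0.438, -0.0]]
force: [-0.7, -0.1, -1.5]
gripper_width: 0.675
(array([17.7,  1.4, -0.5]), array([-0.28,  0.13,  0.01])) [-0.68170072 -0.1304711  -1.51689761]
```

```bash
python3 -m crank '.3 .05 -.02 0 0 0 -1;.3 0 0 0 0 0 -1;.3 0 0 0 0 0 -1;0 0 0 0 0 0 -1'
python3 - <<'E'
from h import *
for i in range(2):
    im,d,m,st=snap("wrist","w7%d"%i);print(resid(st,.060,.0019),st["force"])
E
```

```text
time_s: 8.73
position: [0.5427, -0.0934, 0.1057]
tool_rot: [[-0.104, -0.209, 0.972], [0.427, 0.874, 0.234], [-0.898, 0.439, -0.001]]
force: [0.0, -0.1, -1.6]
gripper_width: 0.673
(array([-1.8, -0. ,  0.4]), array([-0.29,  0.05, -0.07])) [ 0.00860532 -0.11085236 -1.60385966]
(array([-1.1,  0. ,  0.3]), array([-0.29,  0.07, -0.05])) [ 0.52121483 -0.55258206 -1.8700063 ]
```

View pics/w71.png

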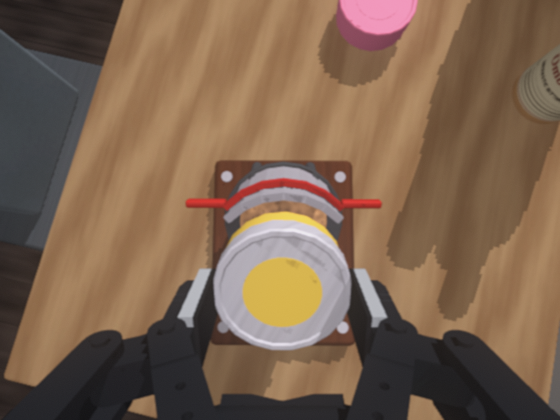

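```bash
python3 -m crank '.4 0 0 0 0 0 -1;.4 0 0 0 0 0 -1;.4 0 0 0 0 0 -1;0 0 0 0 0 0 -1'
python3 - <<'E'
from h import *
st=arm.get_state();print(resid(st,.002,.0019),st["force"])
E
```

```text
time_s: 9.17
position: [0.5399, -0.0829, 0.0837]
tool_rot: [[-0.105, -0.209, 0.972], [0.427, 0.873, 0.234], [-0.898, 0.44, -0.002]]
force: [0.3, 0.5, -1.4]
gripper_width: 0.673
(array([31.7, -0.2,  0.6]), array([-0.3 ,  0.01, -0.09])) [ 0.33664402  0.50844084 -1.41205639]
```

```bash
python3 -m crank '.4 0 0 0 0 0 -1;.4 0 0 0 0 0 -1;.4 0 0 0 0 0 -1;.1 0 0 0 0 0 -1;0 0 0 0 0 0 -1'
python3 - <<'E'
from h import *
st=arm.get_state();print(resid(st,.000,.0019),st["force"])
E
```

```text
time_s: 9.58
position: [0.5378, -0.0724, 0.0612]
tool_rot: [[-0.104, -0.21, 0.972], [0.427, 0.874, 0.234], [-0.898, 0.439, -0.001]]
force: [-0.4, -0.2, -1.2]
gripper_width: 0.676
(array([8.8, 0.1, 0.1]), array([-0.28,  0.07, -0.05])) [-0.36859153 -0.24980531 -1.23302443]
```

```bash
python3 -m crank '.15 0 0 0 0 0 -1;.1 0 0 0 0 0 -1;.05 0 0 0 0 0 -1;0 0 0 0 0 0 -1'
python3 - <<'E'
from h import *
st=arm.get_state();print(resid(st,.000,.0019),st["force"])
E
```

```text
time_s: 9.92
position: [0.5378, -0.0704, 0.0565]
tool_rot: [[-0.102, -0.21, 0.972], [0.426, 0.874, 0.233], [-0.899, 0.438, -0.0]]
force: [-0.9, -0.4, -1.4]
gripper_width: 0.679
(array([ 3.7,  0.4, -0.3]), array([-0.28,  0.13,  0.01])) [-0.88996697 -0.40294622 -1.38993442]
```

```bash
python3 -m crank '.08 0 0 0 0 0 -1;.05 0 0 0 0 0 -1;0 0 0 0 0 0 -1'
python3 - <<'E'
from h import *
st=arm.get_state();print(resid(st,.000,.0019),st["force"])
E
```

```text
time_s: 10.17
position: [0.5376, -0.0694, 0.0542]
tool_rot: [[-0.102, -0.21, 0.972], [0.426, 0.874, 0.233], [-0.899, 0.438, 0.0]]
force: [0.3, -0.1, -0.1]
gripper_width: 0.674
(array([ 1.2,  0.4, -0.4]), array([-0.27,  0.15,  0.02])) [ 0.32510431 -0.06070167 -0.07549317]
```

```bash
python3 -m crank '.06 0 0 0 0 0 -1;0 0 0 0 0 0 -1'
python3 -m crank '0 0 0 0 0 0 -.2;0 0 0 0 0 0 .4;0 0 0 0 0 0 .8;0 0 0 0 0 0 .8;0 0 0 0 0 0 .8'
python3 - <<'E'
from h import *
im,d,m,st=snap("wrist","w8");print(resid(st,.000,.0019),st["force"],st["gripper_width"])
R=st["tool_rot"]
hsv=cv2.cvtColor(im,cv2.COLOR_BGR2HSV);k=cv2.inRange(hsv,(18,90,100),(35,255,255));k[:240]=0;k[335:]=0;k[:,:230]=0;k[:,335:]=0
c=max(cv2.findContours(k,cv2.RETR_EXTERNAL,cv2.CHAIN_APPROX_NONE)[0],key=cv2.contourArea);M=cv2.moments(c);p=(M["m10"]/M["m00"],M["m01"]/M["m00"])
P=pt(m,p,np.median(d[int(p[1])-8:int(p[1])+9,int(p[0])-8:int(p[0])+9]));print(p,"tube",((P-tubeF())@tubeR()*1000).round(1))
E
```

```text
time_s: 10.33
position: [0.5377, -0.0691, 0.0537]
tool_rot: [[-0.102, -0.21, 0.972], [0.426, 0.874, 0.233], [-0.899, 0.438, 0.001]]
force: [-0.3, -2.2, 5.2]
gripper_width: 0.673
time_s: 10.75
position: [0.5374, -0.0687, 0.053]
tool_rot: [[-0.102, -0.21, 0.972], [0.426, 0.874, 0.233], [-0.899, 0.438, -0.0]]
force: [0.4, 0.2, 0.1]
gripper_width: 0.901
(array([-0.2,  0.3, -0.3]), array([-0.28,  0.13, -0.  ])) [0.38162058 0.21487149 0.0726028 ] 0.9010320101698096
(282.40529811736036, 292.727154816649) tube [-0.2 -0.5 24.9]
```

View pics/w8.png

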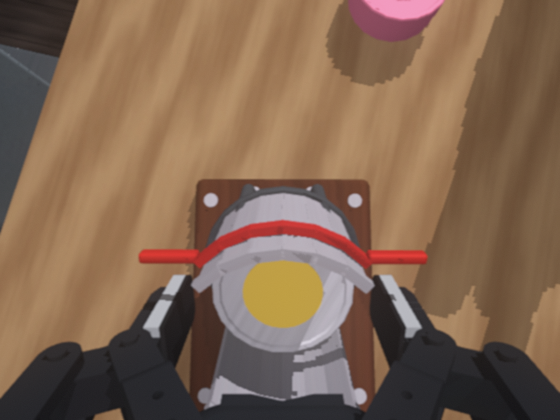

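Yellow is seated: lid centre reads 24.9 mm from the floor and -0.2/-0.5 mm off axis, and the marker is unmoved. Retreating and going for orange.

```bash
python3 -m crank '-.5 0 0 0 0 0 .8;-1 0 0 0 0 0 .8;-1 0 0 0 0 0 .8;-1 0 0 0 0 0 .8;-1 0 0 0 0 0 .8;-.8 0 0 0 0 0 1;0 0 0 0 0 -.0361 1;0 0 0 0 0 -.0361 1;0 0 0 0 0 -.0361 1;0 0 0 0 0 -.0361 1'
python3 -m crank '0 1 0 0 0 0 1;0 1 0 0 0 0 1;0 1 0 0 0 0 1;0 1 0 0 0 0 1;0 1 0 0 0 0 1;0 1 0 0 0 0 1;0 1 0 0 0 0 1;0 1 0 0 0 0 1;0 1 0 0 0 0 1;0 1 0 0 0 0 1'
python3 -m crank '0 1 0 0 0 0 1;0 1 0 0 0 0 1;0 1 0 0 0 0 1;0 1 0 0 0 0 1;0 1 0 0 0 0 1;.5 1 0 0 0 0 1;.5 1 0 0 0 0 1;.5 1 0 0 0 0 1;.5 1 0 0 0 0 1;.5 .9 0 0 0 0 1;0 0 0 0 0 0 1;0 0 0 0 0 0 1'
python3 - <<'E'
from h import *
im,d,m,st=snap("wrist","w9");R=st["tool_rot"];print(st["position"],st["time_s"])
hsv=cv2.cvtColor(im,cv2.COLOR_BGR2HSV);k=cv2.inRange(hsv,(5,110,150),(18,255,255))
k=cv2.morphologyEx(k,cv2.MORPH_OPEN,np.ones((3,3)))
for c in sorted(cv2.findContours(k,cv2.RETR_EXTERNAL,cv2.CHAIN_APPROX_NONE)[0],key=cv2.contourArea)[-4:]:
    M=cv2.moments(c);p=(M["m10"]/max(1,M["m00"]),M["m01"]/max(1,M["m00"]));P=onz(m,p,.024)
    print(M["m00"],p,P,"tool",(R.T@(P-st["position"])*1000).round(1))
E
```

```text
time_s: 11.63
position: [0.5491, -0.1149, 0.1501]
tool_rot: [[0.004, -0.232, 0.973], [-0.006, 0.973, 0.232], [-1.0, -0.006, 0.003]]
force: [-0.3, 0.3, -1.3]
gripper_width: 1.004
time_s: 12.47
position: [0.5014, 0.0812, 0.1491]
tool_rot: [[0.0, -0.233, 0.972], [0.0, 0.972, 0.233], [-1.0, -0.0, 0.0]]
force: [0.6, 0.1, 0.3]
gripper_width: 1.002
time_s: 13.47
position: [0.455, 0.2733, 0.0985]
tool_rot: [[-0.001, -0.235, 0.972], [-0.0, 0.972, 0.235], [-1.0, -0.0, -0.001]]
force: [-0.3, -0.0, 1.1]
gripper_width: 1.001
[0.45501073 0.27333981 0.09846695] 13.4667
2675.0 (333.77420560747663, 117.11146417445481) [0.46943341 0.34564331 0.024     ] tool [74.4 66.9 31.1]
5496.0 (363.48150169820474, 290.51971130519166) [0.52347723 0.23600492 0.024     ] tool [ 74.4 -52.4  57.8]
6163.0 (188.583130510033, 116.06363243009356) [0.38500738 0.32586527 0.024     ] tool [ 74.5  67.5 -55.6]
7115.5 (252.3531492282107, 138.6381373995737) [0.42479655 0.32175055 0.024     ] tool [ 74.5  54.2 -17.9]
```

View pics/w9.png

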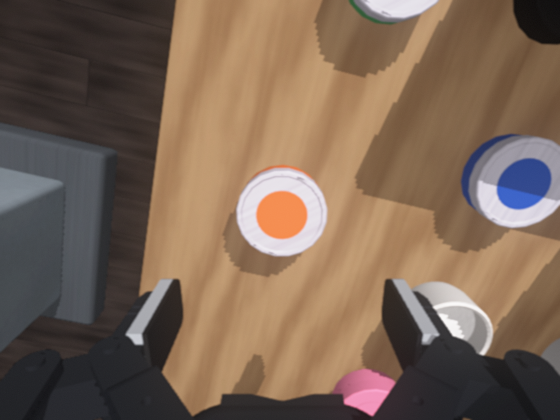

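Orange disc is at about (282,215). Blue is at (522,183), the cellar at right, and all are clear of the finger footprint (the world distance to the cellar is over 80 mm).

Run:
```python
from h import *
im=cv2.imread("pics/w9.png");d=np.load("pics/w9.npy");m=np.load("pics/w9_m.npy",allow_pickle=True).item();st=arm.get_state();R=st["tool_rot"]
hsv=cv2.cvtColor(im,cv2.COLOR_BGR2HSV);print(hsv[215,282])
k=cv2.inRange(hsv,(3,165,220),(16,255,255));k[:188]=0;k[242:]=0;k[:,:252]=0;k[:,312:]=0
y,x=[v.mean() for v in np.nonzero(k)];P=onz(m,(x,y),.024);print(k.sum()/255,x,y,P,pt(m,(x,y),d[int(y),int(x)]),(R.T@(P-st["position"])*1000).round(1))
```

```text
[ 11 170 245]
1716.0 281.29428904428903 214.60547785547786 [0.45348641 0.27797624 0.024     ] [0.45343912 0.27817835 0.02456696] [74.9  5.5 -0.8]
```

```bash
python3 -m crank '1 .27 -.04 0 0 0 1;1 0 0 0 0 0 1;1 0 0 0 0 0 1;1 0 0 0 0 0 1;.35 0 0 0 0 0 1;.2 0 0 0 0 0 1;0 0 0 0 0 0 1'
python3 -m crank '0 0 0 0 0 0 -1;0 0 0 0 0 0 -1;0 0 0 0 0 0 -1;0 0 0 0 0 0 -1;0 0 0 0 0 0 -1;0 0 0 0 0 0 -1' 50
python3 -m crank '-.5 0 0 0 0 0 -1;-1 0 0 0 0 0 -1;-1 0 0 0 0 0 -1;-1 0 0 0 0 0 -1;-1 0 0 0 0 0 -1;-1 0 0 0 0 0 -1;-1 0 0 0 0 0 -1;-1 0 0 0 0 0 -1;-.5 0 0 0 0 0 -1;0 0 0 0 0 0 -1'
cat > held.py <<'E'
from h import *
import sys
im,d,m,st=snap("wrist",sys.argv[1]);R=st["tool_rot"];lo,hi=int(sys.argv[2]),int(sys.argv[3])
hsv=cv2.cvtColor(im,cv2.COLOR_BGR2HSV);k=cv2.inRange(hsv,(lo,150,120),(hi,255,255));k[:258]=0;k[335:]=0;k[:,:238]=0;k[:,328:]=0
c=max(cv2.findContours(k,cv2.RETR_EXTERNAL,cv2.CHAIN_APPROX_NONE)[0],key=cv2.contourArea);M=cv2.moments(c);p=(M["m10"]/M["m00"],M["m01"]/M["m00"])
P=pt(m,p,np.median(d[int(p[1])-8:int(p[1])+9,int(p[0])-8:int(p[0])+9]));q=R.T@(P-st["position"])*1000
Q=[]
for y in range(262,330,3):
  for x in range(240,328,3):
    r=R.T@(pt(m,(x,y),d[y,x])-st["position"])*1000
    if np.hypot(*(r[1:]-q[1:]))<24:Q.append(r)
Q=np.array(Q);c=np.linalg.lstsq(np.c_[Q[:,1:],np.ones(len(Q))],Q[:,0],rcond=None)[0]
print("p",p,M["m00"],"lid tool",q.round(1),"slopes",c.round(4),"pos",st["position"].round(4),"F",st["force"].round(1),st["gripper_width"],st["time_s"])
print("tube",((P-tubeF())@tubeR()*1000).round(1))
E
python3 held.py w10 3 17
```

```text
time_s: 14.1
position: [0.4537, 0.2776, 0.0076]
tool_rot: [[-0.0, -0.233, 0.973], [-0.0, 0.973, 0.233], [-1.0, -0.0, -0.0]]
force: [-1.2, -0.0, -0.3]
gripper_width: 1.002
time_s: 14.6
position: [0.4543, 0.2784, 0.009]
tool_rot: [[0.002, -0.233, 0.972], [0.001, 0.972, 0.233], [-1.0, 0.0, 0.002]]
force: [-2.3, -1.7, 10.0]
gripper_width: 0.678
time_s: 15.43
position: [0.4548, 0.2788, 0.1703]
tool_rot: [[0.004, -0.233, 0.972], [0.002, 0.972, 0.233], [-1.0, 0.001, 0.005]]
force: [0.4, -0.4, -1.5]
gripper_width: 0.683
p (281.94487034476975, 297.6525491181768) 3978.5 lid tool [-14.4   0.1   0.1] slopes [-2.00000e-04  4.60000e-03 -1.42166e+01] pos [0.4548 0.2788 0.1703] F [ 0.4 -0.4 -1.5] 0.6829985309588227 15.4333
tube [376.6  -2.9 -27.2]
```

View pics/w10.png

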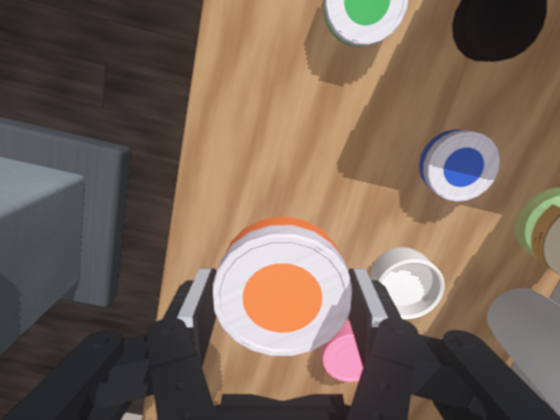

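Orange is held flat and centred at (282,298). Carrying it to the tube.

```bash
python3 -m crank '0 -1 0 0 0 0 -1;0 -1 0 0 0 0 -1;0 -1 0 0 0 0 -1;0 -1 0 0 0 0 -1;0 -1 0 0 0 0 -1;0 -1 0 0 0 0 -1;0 -1 0 0 0 0 -1;0 -1 0 0 0 0 -1;0 -1 0 0 0 0 -1;0 -1 0 0 0 0 -1'
python3 -m crank '0 -1 0 0 0 0 -1;0 -1 0 0 0 0 -1;0 -1 0 0 0 0 -1;0 -1 0 0 0 0 -1;0 -1 0 0 0 0 -1;0 -1 0 0 0 0 -1;0 -1 0 0 0 0 -1;0 -1 0 0 0 0 -1;0 -1 0 0 0 0 -1;0 -.6 0 0 0 0 -1'
python3 -m crank '0 0 0 0 0 .0361 -1;0 0 0 0 0 .0361 -1;0 0 0 0 0 .0361 -1;0 0 0 0 0 .0361 -1;0 0 0 0 0 0 -1;0 0 0 0 0 0 -1'
python3 - <<'E'
from h import *
st=arm.get_state();print(resid(st,.072,.0001,.0096))
E
```

```text
time_s: 16.32
position: [0.4992, 0.0826, 0.166]
tool_rot: [[-0.002, -0.233, 0.972], [-0.0, 0.972, 0.233], [-1.0, 0.0, -0.002]]
force: [-0.1, 0.6, -1.1]
gripper_width: 0.679
time_s: 17.15
position: [0.5444, -0.1046, 0.1659]
tool_rot: [[-0.002, -0.232, 0.973], [0.0, 0.973, 0.232], [-1.0, 0.001, -0.002]]
force: [-0.1, 0.5, 0.2]
gripper_width: 0.678
time_s: 17.65
position: [0.5442, -0.104, 0.1649]
tool_rot: [[-0.105, -0.206, 0.973], [0.427, 0.874, 0.231], [-0.898, 0.44, -0.003]]
force: [0.3, 0.3, -0.6]
gripper_width: 0.677
(array([ 45.8, -14.7,   1.6]), array([-0.47,  0.01, -0.09]))
```

```bash
python3 -m crank '.4 -.72 .08 -.002 0 0 -1;.6 0 0 0 0 0 -1;.6 0 0 0 0 0 -1;.3 0 0 0 0 0 -1;0 0 0 0 0 0 -1;0 0 0 0 0 0 -1'
python3 - <<'E'
from h import *
st=arm.get_state();print(resid(st,.072,.0001,.0096),st["force"])
E
python3 held.py w11 3 17
```

```text
time_s: 18.15
position: [0.5455, -0.0986, 0.1273]
tool_rot: [[-0.102, -0.217, 0.971], [0.425, 0.873, 0.24], [-0.899, 0.437, 0.003]]
force: [0.5, -0.2, -1.1]
gripper_width: 0.673
(array([ 9.9, -2.6, -1.1]), array([0.17, 0.12, 0.07])) [ 0.46977554 -0.24505521 -1.08376281]
p (281.90632558520883, 297.63813389087034) 4065.5 lid tool [-14.5   0.1   0.1] slopes [ 6.0000e-04  5.0000e-03 -1.4264e+01] pos [ 0.5455 -0.0986  0.1273] F [ 0.5 -0.2 -1.1] 0.6731673798930021 18.15
tube [  2.7  -1.1 106. ]
```

View pics/w11.png

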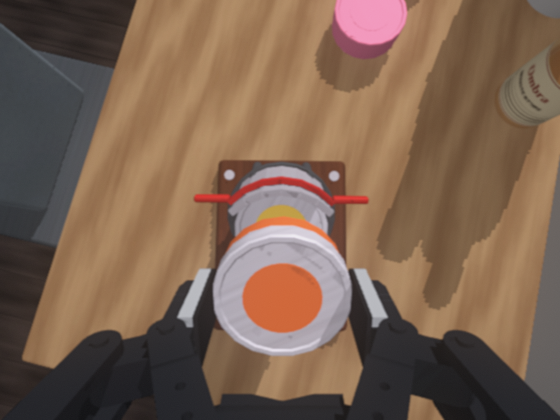

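```bash
python3 -m crank '.2 -.1 -.05 0 0 0 -1;.2 0 0 0 0 0 -1;0 0 0 0 0 0 -1;0 0 0 0 0 0 -1'
python3 - <<'E'
from h import *
st=arm.get_state();print(resid(st,.060,.0001,.0096),st["force"])
st=arm.get_state()
E
```

```text
time_s: 18.53
position: [0.544, -0.0976, 0.1187]
tool_rot: [[-0.103, -0.216, 0.971], [0.426, 0.873, 0.239], [-0.899, 0.438, 0.002]]
force: [-0.2, 0.9, -0.5]
gripper_width: 0.675
(array([13.6,  0. ,  0.2]), array([ 0.07,  0.12, -0.  ])) [-0.15106469  0.92551437 -0.46985098]
```

```bash
python3 -m crank '.4 0 0 0 0 0 -1;.4 0 0 0 0 0 -1;.4 0 0 0 0 0 -1;.2 0 0 0 0 0 -1;0 0 0 0 0 0 -1'
python3 - <<'E'
from h import *
st=arm.get_state();print(resid(st,.024,.0001,.0096),st["force"])
E
```

```text
time_s: 18.95
position: [0.5404, -0.0849, 0.0926]
tool_rot: [[-0.104, -0.215, 0.971], [0.427, 0.872, 0.239], [-0.898, 0.439, 0.001]]
force: [-0.3, 0.5, -0.6]
gripper_width: 0.677
(array([20.3, -0.5,  0.6]), array([ 0.07,  0.04, -0.07])) [-0.34161007  0.46919683 -0.55275723]
```

```bash
python3 -m crank '.3 0 0 0 0 0 -1;.3 0 0 0 0 0 -1;.15 0 0 0 0 0 -1;0 0 0 0 0 0 -1;0 0 0 0 0 0 -1'
python3 - <<'E'
from h import *
st=arm.get_state();print(resid(st,.024,.0001,.0096),st["force"])
E
```

```text
time_s: 19.37
position: [0.5397, -0.0792, 0.0801]
tool_rot: [[-0.103, -0.216, 0.971], [0.426, 0.872, 0.239], [-0.899, 0.438, 0.003]]
force: [-0.3, 0.0, -0.4]
gripper_width: 0.675
(array([ 6.6, -0.1, -0. ]), array([ 0.09,  0.12, -0.  ])) [-0.28111729  0.00690396 -0.3610348 ]
```

```bash
python3 -m crank '.15 0 0 0 0 0 -1;.08 0 0 0 0 0 -1;0 0 0 0 0 0 -1;0 0 0 0 0 0 -1'
python3 - <<'E'
from h import *
st=arm.get_state();print(resid(st,.024,.0001,.0096),st["force"])
E
```

```text
time_s: 19.7
position: [0.5393, -0.0774, 0.0761]
tool_rot: [[-0.102, -0.216, 0.971], [0.426, 0.873, 0.239], [-0.899, 0.438, 0.003]]
force: [0.2, 0.1, 0.3]
gripper_width: 0.676
(array([ 2.1, -0. , -0.1]), array([0.09, 0.13, 0.01])) [0.24145081 0.13801084 0.32599658]
```

```bash
python3 -m crank '.07 0 0 0 0 0 -1;0 0 0 0 0 0 -1;0 0 0 0 0 0 -1'
python3 -m crank '.04 0 0 0 0 0 -1;0 0 0 0 0 0 -1;0 0 0 0 0 0 -1'
python3 - <<'E'
from h import *
st=arm.get_state();print(resid(st,.024,.0001,.0096),st["force"])
E
```

```text
time_s: 19.95
position: [0.5393, -0.0769, 0.075]
tool_rot: [[-0.102, -0.216, 0.971], [0.426, 0.873, 0.239], [-0.899, 0.438, 0.003]]
force: [0.0, -0.9, -0.0]
gripper_width: 0.679
time_s: 20.2
position: [0.5394, -0.0768, 0.0747]
tool_rot: [[-0.101, -0.216, 0.971], [0.426, 0.873, 0.239], [-0.899, 0.438, 0.004]]
force: [-1.5, -2.5, 5.8]
gripper_width: 0.676
(array([ 0.7,  0.2, -0.3]), array([0.09, 0.18, 0.05])) [-1.53186187 -2.45782459  5.80324163]
```

Contact at 5.8 N, as expected. Releasing and checking the level.

```bash
python3 -m crank '0 0 0 0 0 0 -.2;0 0 0 0 0 0 .4;0 0 0 0 0 0 .8;0 0 0 0 0 0 .8;0 0 0 0 0 0 .8'
python3 held.py w12 3 17
python3 -m crank '-.5 0 0 0 0 0 .8;-1 0 0 0 0 0 .8;-1 0 0 0 0 0 .8;-1 0 0 0 0 0 .8;-1 0 0 0 0 0 1;-1 0 0 0 0 0 1;-1 0 0 0 0 0 1;0 0 0 0 0 0 1;0 0 0 0 0 0 1'
python3 - <<'E'
from h import *
im,d,m,st=snap("wrist","w13");print(st["position"],st["time_s"],st["force"])
T=tubeR();F=tubeF()
ys,xs=np.mgrid[100:418,150:420];ys=ys.ravel();xs=xs.ravel();k=d[ys,xs]>0;ys=ys[k];xs=xs[k]
U=np.array([(pt(m,(x,y),d[y,x])-F)@T*1000 for x,y in zip(xs,ys)])
j=(np.hypot(U[:,0],U[:,1])<27)&(U[:,2]>15)&(U[:,2]<58)
print("lid px",xs[j].min(),xs[j].max(),ys[j].min(),ys[j].max(),"lid median",np.median(U[j],0).round(1),"plane",np.linalg.lstsq(np.c_[U[j,:2],np.ones(j.sum())],U[j,2],rcond=None)[0].round(3))
c=im[ys,xs].astype(int);r=(c[:,2]>130)&(c[:,1]<90)&(c[:,0]<90)&(U[:,2]>35)&(U[:,2]<60)
for a,b in [(-50,-38),(-12,12),(38,50)]:
    q=r&(U[:,1]>a)&(U[:,1]<b);print("ear",a,q.sum(),U[q].mean(0).round(1),np.percentile(U[q,2],[5,95]).round(1))
cv2.imwrite("pics/w13c.png",cv2.resize(im[130:350,170:400],(627,600),interpolation=cv2.INTER_CUBIC))
E
```

```text
time_s: 20.62
position: [0.5389, -0.0763, 0.0739]
tool_rot: [[-0.103, -0.216, 0.971], [0.426, 0.872, 0.239], [-0.899, 0.439, 0.002]]
force: [-0.1, -0.1, 0.5]
gripper_width: 0.901
p (282.5390325057589, 304.1127463527003) 3907.0 lid tool [-16.   -2.    0.4] slopes [-3.14000e-02  3.70000e-03 -1.60104e+01] pos [ 0.5389 -0.0763  0.0739] F [-0.1 -0.1  0.5] 0.9009769003042877 20.6167
tube [-2.  -0.3 49.3]
time_s: 21.42
position: [0.5529, -0.1326, 0.1919]
tool_rot: [[-0.1, -0.216, 0.971], [0.425, 0.873, 0.238], [-0.899, 0.437, 0.004]]
force: [0.1, 0.1, -0.6]
gripper_width: 0.999
[ 0.55288671 -0.13264948  0.19188116] 21.4167 [ 0.14543597  0.07226243 -0.59796458]
lid px 246 316 162 233 lid median [ 2.   0.  49.2] plane [-3.8000e-02  1.0000e-03  4.8757e+01]
ear -50 79 [ 27.7 -42.8  48. ] [45.9 49.5]
ear -12 138 [37.3 -0.1 47.7] [38.  49.5]
ear 38 73 [28.3 42.6 47.5] [45.  48.9]
```

View pics/w13c.png

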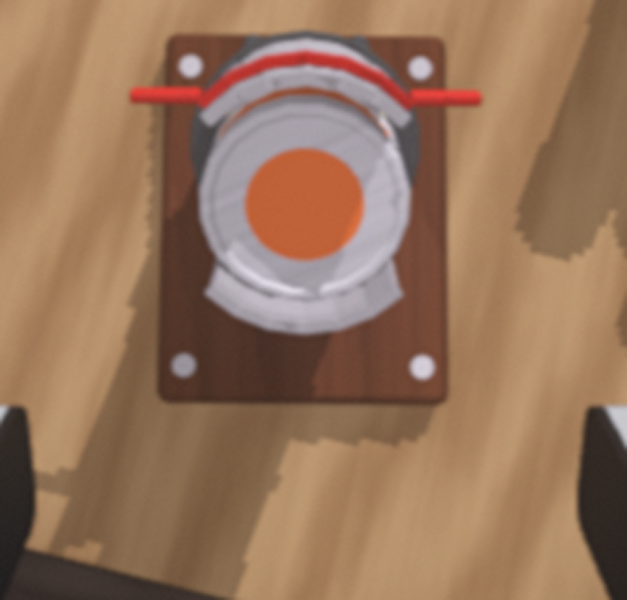

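View pics/w12.png

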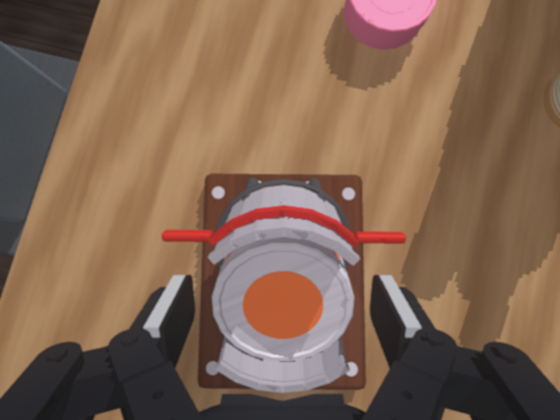

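The crop shows orange in the tube, disc at about (282,205) full-frame. The fitted lid slopes disagree between the two views, so I'll check flatness more carefully.

```bash
cat > plane.py <<'E'
from h import *
import sys
def ana(im,d,m,cx=-2.5,r=24):
    T=tubeR();F=tubeF();ys,xs=np.mgrid[60:415,100:460];ys=ys.ravel();xs=xs.ravel();k=d[ys,xs]>0;ys=ys[k];xs=xs[k]
    U=np.array([(pt(m,(x,y),d[y,x])-F)@T*1000 for x,y in zip(xs,ys)])
    j=(np.hypot(U[:,0]-cx,U[:,1])<r)&(abs(U[:,2]-49)<7)
    for _ in range(4):
        A=np.c_[U[j,0]-cx,U[j,1],np.ones(j.sum())];c=np.linalg.lstsq(A,U[j,2],rcond=None)[0];e=abs(np.c_[U[:,0]-cx,U[:,1],np.ones(len(U))]@c-U[:,2]);j=(np.hypot(U[:,0]-cx,U[:,1])<r)&(e<2.5)
    print(j.sum(),"tilt x,y deg",np.degrees(np.arctan(c[:2])).round(2),"height",c[2].round(2),"rms",e[j].std().round(2))
    for a in range(-24,25,6):
        q=j&(abs(U[:,0]-cx-a)<3);print("  x",a,np.median(U[q,2]).round(2) if q.sum() else None,end="")
    c=im[ys,xs].astype(int);o=(np.hypot(U[:,0]-cx,U[:,1])<22)&(c[:,2]-c[:,0]>70)&(abs(U[:,2]-49)<6);print("\n disc centre",U[o].mean(0).round(1))
if __name__=="__main__":
    for t in sys.argv[1:]:
        print(t);ana(cv2.imread(f"pics/{t}.png"),np.load(f"pics/{t}.npy"),np.load(f"pics/{t}_m.npy",allow_pickle=True).item())
E
python3 plane.py w12 w13; sed -i 's/-49)/-25)/g;s/cx=-2.5/cx=0/' plane.py; python3 plane.py w8; sed -i 's/-25)/-49)/g;s/cx=0/cx=-2.5/' plane.py
```

```text
w12
8552 tilt x,y deg [ 1.9  -0.07] height 49.17 rms 0.33
  x -24 48.13  x -18 48.47  x -12 48.79  x -6 49.04  x 0 49.22  x 6 49.44  x 12 49.58  x 18 49.65  x 24 49.65
 disc centre [-2.6 -0.3 49.3]
w13
2841 tilt x,y deg [ 1.98 -0.06] height 49.17 rms 0.39
  x -24 48.07  x -18 48.46  x -12 48.77  x -6 48.98  x 0 49.24  x 6 49.44  x 12 49.64  x 18 49.68  x 24 49.88
 disc centre [-2.7 -0.2 49.3]
w8
7288 tilt x,y deg [-2.44 -0.29] height 24.72 rms 0.35
  x -24 25.55  x -18 25.42  x -12 25.28  x -6 25.02  x 0 24.73  x 6 24.44  x 12 24.22  x 18 24.64  x 24 None
 disc centre [-0.4 -0.5 24.8]
```

Run:
```python
from h import *
T=tubeR();F=tubeF()
for t in ["w11","w13","w1"]:
    im=cv2.imread(f"pics/{t}.png");d=np.load(f"pics/{t}.npy");m=np.load(f"pics/{t}_m.npy",allow_pickle=True).item()
    ys,xs=np.mgrid[140:300,220:345];ys=ys.ravel();xs=xs.ravel();k=d[ys,xs]>0;ys=ys[k];xs=xs[k]
    U=np.array([(pt(m,(x,y),d[y,x])-F)@T*1000 for x,y in zip(xs,ys)])
    lo,hi={"w11":(19,30),"w13":(19,30),"w1":(-4,6)}[t]
    j=(np.hypot(U[:,0],U[:,1])<29)&(U[:,2]>lo)&(U[:,2]<hi)
    print(t,j.sum(),"px",xs[j].min(),xs[j].max(),ys[j].min(),ys[j].max())
    for a in range(-30,30,4):
        q=j&(abs(U[:,0]-a)<2)&(abs(U[:,1])<15)
        if q.sum()>5: print("   x",a,q.sum(),np.median(U[q,2]).round(2))
    c=im[ys,xs].astype(int);o=j&(c[:,2]-c[:,0]>60)&(U[:,2]>20);print(" disc",o.sum(),U[o].min(0).round(1) if o.sum() else "",U[o].max(0).round(1) if o.sum() else "")
```

```text
w11 1829 px 235 325 196 235
   x 6 32 24.22
   x 10 259 24.28
   x 14 294 23.99
   x 18 286 23.67
   x 22 101 23.65
 disc 451 [ -1.2 -28.2  22.2] [16.5 15.2 26.1]
w13 133 px 249 315 162 184
   x 22 9 27.04
   x 26 33 28.56
 disc 11 [21.7 -2.4 28.8] [26.6 16.  30. ]
w1 24 px 279 318 183 207
   x -26 6 0.47
 disc 0
```

```bash
python3 - <<'E'
from h import *
# controls: lid planes in the world frame for tins standing on bench + held profiles
def plane(t,cpx,rad_mm=24):
    d=np.load(f"pics/{t}.npy");m=np.load(f"pics/{t}_m.npy",allow_pickle=True).item()
    C=onz(m,cpx,.024);ys,xs=np.mgrid[0:418,0:560];ys=ys.ravel();xs=xs.ravel()
    k=(np.hypot(xs-cpx[0],ys-cpx[1])<70)&(d[ys,xs]>0);P=np.array([pt(m,(x,y),d[y,x]) for x,y in zip(xs[k],ys[k])])
    j=(np.hypot(P[:,0]-C[0],P[:,1]-C[1])<rad_mm/1000)&(abs(P[:,2]-.024)<.006)
    A=np.c_[P[j,:2]-C[:2],np.ones(j.sum())];c=np.linalg.lstsq(A,P[j,2],rcond=None)[0]
    print(t,cpx,j.sum(),"tilt deg",np.degrees(c[:2]).round(2),"h mm",(c[2]*1000).round(2))
plane("w2",(289,222.6));plane("w9",(281.3,214.6));plane("w9",(522,183));plane("w10",(464,167));plane("w3",(283,293));plane("w10",(407,285))
im,d,m,st=snap("wrist","w14");print(st["time_s"])
E
python3 plane.py w14
```

```text
w2 (289, 222.6) 3693 tilt deg [-0.05 -0.05] h mm 23.29
w9 (281.3, 214.6) 3930 tilt deg [-0.05 -0.05] h mm 23.28
w9 (522, 183) 4307 tilt deg [ 0.01 -0.14] h mm 23.26
w10 (464, 167) 2525 tilt deg [ 0.   -0.06] h mm 23.28
w3 (283, 293) 8682 tilt deg [ 0.03 -0.1 ] h mm 23.28
w10 (407, 285) 1496 tilt deg [-1.54  0.47] h mm 20.95
21.4667
w14
2856 tilt x,y deg [ 1.84 -0.04] height 49.16 rms 0.4
  x -24 48.27  x -18 48.53  x -12 48.87  x -6 49.02  x 0 49.26  x 6 49.4  x 12 49.58  x 18 49.61  x 24 49.79
 disc centre [-2.7 -0.2 49.3]
```

Run:
```python
from h import *
a=cv2.imread("pics/w5.png")[160:240,200:360];b=cv2.imread("pics/w11.png")[160:240,200:360]
f=lambda i:cv2.resize(i,(600,300),interpolation=cv2.INTER_CUBIC)
cv2.imwrite("pics/c5.png",np.vstack([f(a),f(b)]))
T=tubeR();F=tubeF()
for t in ["w5","w6"]:
    im=cv2.imread(f"pics/{t}.png");d=np.load(f"pics/{t}.npy");m=np.load(f"pics/{t}_m.npy",allow_pickle=True).item()
    ys,xs=np.mgrid[170:245,230:340];ys=ys.ravel();xs=xs.ravel()
    U=np.array([(pt(m,(x,y),d[y,x])-F)@T*1000 for x,y in zip(xs,ys)])
    j=(np.hypot(U[:,0],U[:,1])<31)&(U[:,2]<10)&(U[:,2]>-8)
    print(t,j.sum())
    for x in range(-28,32,6):
        print(x,[ (np.median(U[q,2]).round(1),int(q.sum())) if (q:=j&(abs(U[:,0]-x)<3)&(abs(U[:,1]-y)<5)).sum()>3 else None for y in (-20,-10,0,10,20)])
```

```text
w5 976
-28 [None, None, None, None, None]
-22 [None, None, None, None, None]
-16 [None, None, None, None, None]
-10 [None, None, None, None, None]
-4 [(np.float64(0.5), 4), None, None, None, (np.float64(-0.0), 16)]
2 [(np.float64(0.4), 70), (np.float64(0.3), 44), (np.float64(0.1), 32), (np.float64(0.2), 45), (np.float64(0.3), 79)]
8 [(np.float64(0.4), 63), (np.float64(0.2), 81), (np.float64(0.2), 90), (np.float64(0.2), 87), (np.float64(0.1), 72)]
14 [None, (np.float64(0.5), 35), (np.float64(0.3), 60), (np.float64(0.1), 39), None]
20 [None, None, None, None, None]
26 [None, None, None, None, None]
w6 1593
-28 [None, None, None, None, None]
-22 [None, None, None, None, None]
-16 [None, None, None, None, None]
-10 [None, None, None, None, None]
-4 [(np.float64(0.4), 34), None, None, None, (np.float64(0.3), 38)]
2 [(np.float64(0.4), 113), (np.float64(0.2), 84), (np.float64(0.2), 57), (np.float64(0.4), 79), (np.float64(0.1), 112)]
8 [(np.float64(0.5), 97), (np.float64(0.3), 120), (np.float64(0.3), 113), (np.float64(0.3), 115), (np.float64(0.2), 103)]
14 [(np.float64(0.3), 9), (np.float64(0.3), 72), (np.float64(0.4), 92), (np.float64(0.3), 68), (np.float64(0.5), 12)]
20 [None, None, None, None, None]
26 [None, None, None, None, None]
```

View pics/c5.png

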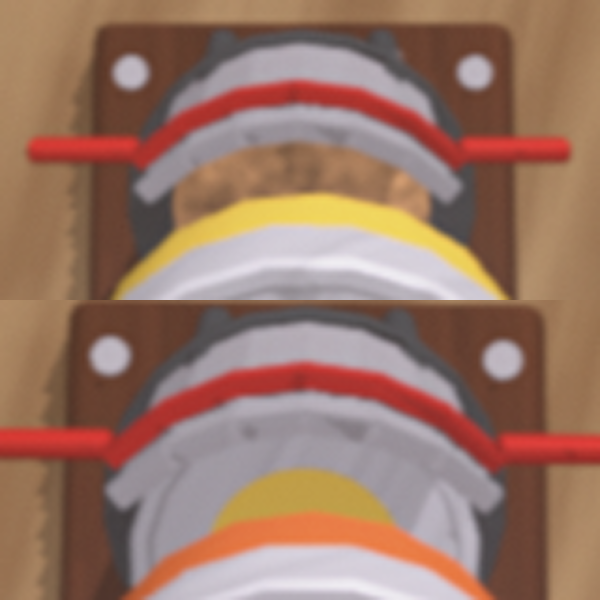

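The controls (tins on the bench) read 0.05°, so the 1.9° lean on orange is real. I'll look from the side through the tube's opening before deciding anything.

```bash
python3 -m crank '.3 .15 -1 0 0 0 1;.4 .15 -1 0 0 0 1;.4 .15 -1 0 0 0 1;.4 .15 -1 0 0 0 1;.4 .15 -.95 0 0 0 1'
python3 -m crank '0 0 0 0 -.0357 0 1;0 0 0 0 -.0357 0 1;0 0 0 0 -.0357 0 1;0 0 0 0 -.0357 0 1;0 0 0 0 -.0357 0 1;0 0 0 0 -.0357 0 1;0 0 0 0 -.0357 0 1;0 0 0 0 0 0 1'
python3 - <<'E'
from h import *
im,d,m,st=snap("wrist","w15");print(st["position"],st["time_s"],st["joint_positions"].round(2))
p=proj(m,tubeF()+.03*tubeR()[:,2]);print(p)
x0,y0=int(p[0])-80,int(p[1])-75
cv2.imwrite("pics/w15c.png",cv2.resize(im[max(0,y0):y0+150,max(0,x0):x0+160],None,fx=4,fy=4,interpolation=cv2.INTER_CUBIC))
E
python3 plane.py w15
```

```text
time_s: 21.93
position: [0.4473, -0.1252, 0.1621]
tool_rot: [[-0.104, -0.216, 0.971], [0.427, 0.872, 0.239], [-0.898, 0.44, 0.002]]
force: [0.4, -1.3, 0.8]
gripper_width: 1.0
time_s: 22.6
position: [0.4462, -0.123, 0.1614]
tool_rot: [[0.616, -0.212, 0.758], [0.472, 0.87, -0.14], [-0.63, 0.445, 0.637]]
force: [-0.5, 0.9, -1.1]
gripper_width: 0.998
[ 0.44623191 -0.12300299  0.16136281] 22.6 [-1.04  0.27 -0.78  0.67  0.88  0.42]
[288.59998189 214.60971544]
w15
1654 tilt x,y deg [ 1.99 -0.01] height 48.94 rms 0.26
  x -24 47.95  x -18 48.22  x -12 48.51  x -6 48.82  x 0 48.98  x 6 49.2  x 12 49.44  x 18 49.49  x 24 49.51
 disc centre [-3.1  0.3 49.1]
```

View pics/w15c.png

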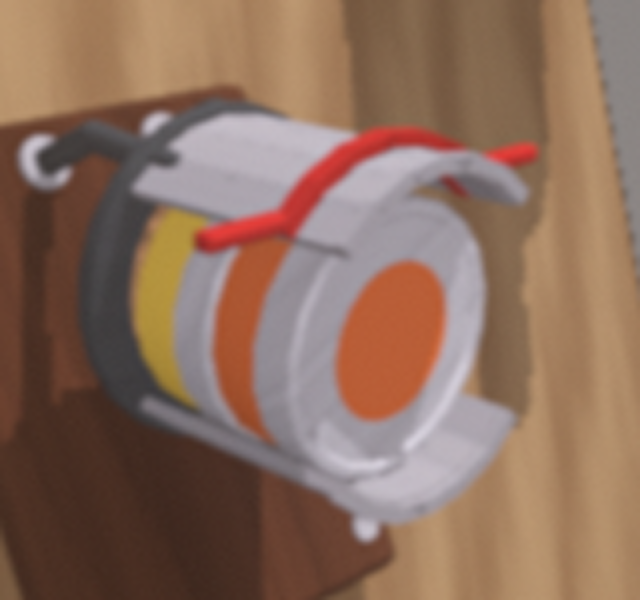

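Very informative: both tins in the slot lean the same way, and a brown wedge shows under yellow's +x side at crop (155,225). I'll measure yellow's underside edge and what's beneath it.

Run:
```python
from h import *
im=cv2.imread("pics/w15.png");d=np.load("pics/w15.npy");m=np.load("pics/w15_m.npy",allow_pickle=True).item();T=tubeR();F=tubeF()
hsv=cv2.cvtColor(im,cv2.COLOR_BGR2HSV)
# rows: print along each row (image up ~ tube x) from left to right: tube coords and colour
for y in range(190,245,6):
    print("row",y)
    for x in range(232,262,2):
        u=((pt(m,(x,y),d[y,x])-F)@T*1000).round(1); print("  ",x,u.tolist(),hsv[y,x].tolist(),end="")
    print()
cv2.imwrite("pics/w15d.png",cv2.resize(im[178:262,225:325],(800,672)[:2] if 0 else (714,600),interpolation=cv2.INTER_CUBIC))
```

```text
row 190
   232 [21.0, 30.9, -5.6] [7, 72, 82]   234 [21.5, 31.0, -2.8] [170, 10, 73]   236 [21.9, 30.6, -0.6] [150, 6, 79]   238 [21.3, 28.2, -1.0] [160, 10, 75]   240 [21.0, 26.4, -0.7] [173, 15, 69]   242 [20.4, 24.0, -1.0] [0, 8, 68]   244 [20.0, 22.0, -0.8] [165, 15, 70]   246 [19.8, 20.4, -0.2] [8, 43, 88]   248 [19.3, 18.0, -0.5] [10, 73, 125]   250 [22.7, 24.5, 10.0] [12, 53, 129]   252 [23.4, 25.1, 13.2] [9, 27, 132]   254 [24.3, 26.0, 16.7] [154, 13, 138]   256 [24.8, 26.0, 19.2] [140, 15, 154]   258 [25.4, 26.3, 21.8] [143, 14, 165]   260 [25.4, 25.3, 23.1] [143, 13, 171]
row 196
   232 [17.2, 34.0, -1.9] [150, 7, 69]   234 [17.3, 33.1, -0.4] [150, 10, 75]   236 [16.9, 31.2, -0.2] [160, 10, 75]   238 [16.4, 28.9, -0.5] [165, 15, 70]   240 [15.6, 26.2, -1.2] [0, 11, 67]   242 [15.6, 25.1, 0.1] [0, 11, 69]   244 [15.5, 23.7, 0.9] [12, 97, 116]   246 [14.8, 21.1, 0.4] [16, 131, 165]   248 [16.2, 22.8, 5.1] [21, 160, 178]   250 [16.1, 21.4, 6.0] [22, 165, 179]   252 [16.8, 21.8, 9.1] [21, 165, 179]   254 [17.2, 21.5, 11.3] [22, 165, 178]   256 [17.7, 21.5, 13.7] [18, 169, 177] 
[... 4134 characters left out ...]
, 47, 135]   258 [-15.9, 26.6, 20.6] [146, 14, 132]   260 [-15.0, 26.9, 23.3] [139, 14, 141]
row 244
   232 [-33.3, 26.0, -16.5] [8, 128, 72]   234 [-34.3, 23.4, -16.9] [9, 129, 67]   236 [-35.2, 21.0, -17.1] [8, 129, 65]   238 [-35.1, 19.8, -15.7] [9, 129, 67]   240 [-36.5, 16.6, -16.8] [8, 126, 65]   242 [-37.0, 14.7, -16.2] [8, 79, 61]   244 [-28.5, 25.0, -0.3] [5, 26, 60]   246 [-29.0, 23.1, 0.1] [165, 15, 67]   248 [-29.8, 20.8, 0.1] [143, 12, 84]   250 [-25.9, 25.0, 7.9] [150, 14, 107]   252 [-24.0, 26.4, 12.3] [146, 17, 122]   254 [-24.0, 25.2, 13.5] [141, 14, 125]   256 [-22.7, 26.0, 17.0] [150, 13, 122]   258 [-22.0, 25.7, 19.3] [154, 16, 114]   260 [-30.4, 12.4, 6.6] [160, 15, 105]
```

View pics/w15d.png

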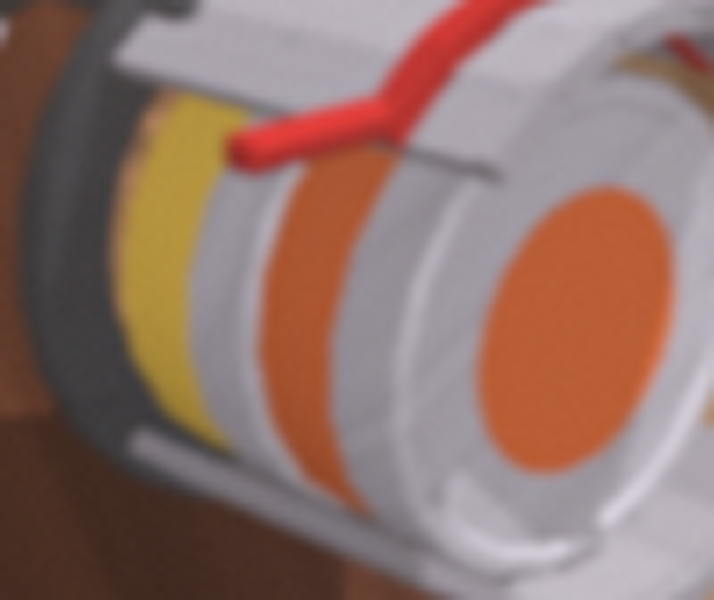

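The marker is untouched, and both tins rest together with about 2° lean. That's small, but I have time to pat the stack down with closed fingers along the tube axis and re-measure.

```bash
python3 -m crank '0 0 0 0 .0357 0 1;0 0 0 0 .0357 0 1;0 0 0 0 .0357 0 1;0 0 0 0 .0357 0 1;0 0 0 0 .0357 0 1;0 0 0 0 .0357 0 .5;0 0 0 0 .0357 0 0;0 0 0 0 0 0 -1'
python3 -m crank '-.3 -.1 1 0 0 0 -1;-.1 -.1 1 0 0 0 -1;0 -.1 1 0 0 0 -1;0 -.1 1 0 0 0 -1;0 0 .95 0 0 0 -1;0 0 0 0 0 0 -1;0 0 0 0 0 0 -1'
python3 - <<'E'
from h import *
st=arm.get_state();print(resid(st,.054,-.007,0),st["gripper_width"])
E
```

```text
time_s: 23.32
position: [0.452, -0.1258, 0.1633]
tool_rot: [[-0.11, -0.221, 0.969], [0.421, 0.873, 0.247], [-0.9, 0.435, -0.003]]
force: [-1.2, 1.0, -0.4]
gripper_width: 0.6
time_s: 23.9
position: [0.5481, -0.1125, 0.167]
tool_rot: [[-0.103, -0.217, 0.971], [0.425, 0.872, 0.241], [-0.899, 0.438, 0.003]]
force: [1.1, -0.3, 0.6]
gripper_width: -0.0
(array([79.3, -0.2, -0.4]), array([0.18, 0.09, 0.04])) -0.00041078442371543056
```

```bash
python3 -m crank '.9 0 0 0 0 0 -1;1 0 0 0 0 0 -1;1 0 0 0 0 0 -1;.4 0 0 0 0 0 -1;.2 0 0 0 0 0 -1;0 0 0 0 0 0 -1;0 0 0 0 0 0 -1'
python3 - <<'E'
from h import *
st=arm.get_state();print(resid(st,.050,-.007,0),st["force"])
E
```

```text
time_s: 24.48
position: [0.5409, -0.0837, 0.105]
tool_rot: [[-0.101, -0.216, 0.971], [0.426, 0.873, 0.239], [-0.899, 0.438, 0.003]]
force: [0.2, -0.3, -0.3]
gripper_width: 0.004
(array([14.6,  0.3, -0.1]), array([0.09, 0.18, 0.05])) [ 0.22680503 -0.30174807 -0.34413892]
```

```bash
python3 -m crank '.3 0 0 0 0 0 -1;.2 0 0 0 0 0 -1;.12 0 0 0 0 0 -1;0 0 0 0 0 0 -1;0 0 0 0 0 0 -1'
python3 -m crank '.08 0 0 0 0 0 -1;0 0 0 0 0 0 -1;0 0 0 0 0 0 -1'
```

```text
time_s: 24.9
position: [0.5393, -0.0778, 0.0929]
tool_rot: [[-0.103, -0.216, 0.971], [0.426, 0.872, 0.239], [-0.899, 0.438, 0.003]]
force: [-0.5, -0.2, 0.2]
gripper_width: -0.001
time_s: 25.15
position: [0.5395, -0.0772, 0.092]
tool_rot: [[-0.101, -0.216, 0.971], [0.426, 0.873, 0.239], [-0.899, 0.438, 0.004]]
force: [-0.2, -1.0, 4.7]
gripper_width: -0.003
```

Run:
```python
from h import *
st=arm.get_state();print(resid(st,.050,-.007,0),st["force"])
```

```text
(array([-0. ,  0. , -0.3]), array([0.1 , 0.18, 0.02])) [-0.15545597 -0.95149917  4.67535562]
```

```bash
python3 -m crank '.05 0 0 0 0 0 -1;0 0 0 0 0 0 -1'; python3 -m crank '.05 0 0 0 0 0 -1;0 0 0 0 0 0 -1'
python3 - <<'E'
from h import *
im,d,m,st=snap("wrist","w16");print(resid(st,.050,-.007,0),st["force"])
E
```

```text
time_s: 25.32
position: [0.5397, -0.0767, 0.0916]
tool_rot: [[-0.101, -0.216, 0.971], [0.426, 0.872, 0.238], [-0.899, 0.438, 0.004]]
force: [-0.5, -0.3, 10.3]
gripper_width: -0.004
time_s: 25.48
position: [0.54, -0.0764, 0.0914]
tool_rot: [[-0.1, -0.216, 0.971], [0.426, 0.873, 0.238], [-0.899, 0.438, 0.005]]
force: [-0.6, -1.7, 16.6]
gripper_width: 0.003
(array([-0.8, -0.3, -1. ]), array([0.11, 0.29, 0.03])) [-0.64522584 -1.71931393 16.64848572]
```

View pics/w16.png

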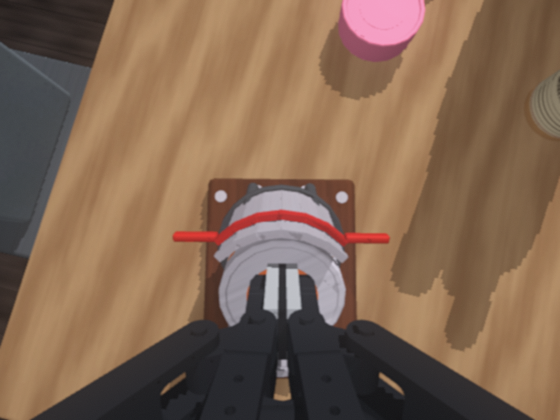

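Run:
```python
from h import *
im=cv2.imread("pics/w16.png");d=np.load("pics/w16.npy");m=np.load("pics/w16_m.npy",allow_pickle=True).item();T=tubeR();F=tubeF()
ys,xs=np.mgrid[230:340,200:360];ys=ys.ravel();xs=xs.ravel()
U=np.array([(pt(m,(x,y),d[y,x])-F)@T*1000 for x,y in zip(xs,ys)])
j=(np.hypot(U[:,0]+2.5,U[:,1])<26)&(abs(U[:,2]-49)<4)
for _ in range(4):
    c=np.linalg.lstsq(np.c_[U[j,0]+2.5,U[j,1],np.ones(j.sum())],U[j,2],rcond=None)[0];e=abs(np.c_[U[:,0]+2.5,U[:,1],np.ones(len(U))]@c-U[:,2]);j=(np.hypot(U[:,0]+2.5,U[:,1])<26)&(e<1.2)
print(j.sum(),np.degrees(c[:2]).round(2),c[2].round(2))
```

```text
3065 [0.95 1.01] 48.23
```

```bash
python3 -m crank '-.2 0 .05 0 0 0 -1;-.5 0 0 0 0 0 -1;-1 0 0 0 0 0 -1;-1 0 0 0 0 0 -1;-1 0 0 0 0 0 -1;-1 0 0 0 0 0 -1;-.5 0 0 0 0 0 1;0 0 0 0 0 0 1;0 0 0 0 0 0 1'
python3 - <<'E'
from h import *
im,d,m,st=snap("wrist","w17");print(st["position"],st["time_s"],st["force"])
E
python3 plane.py w17
```

```text
time_s: 26.28
position: [0.5508, -0.1208, 0.1833]
tool_rot: [[-0.102, -0.216, 0.971], [0.426, 0.873, 0.238], [-0.899, 0.438, 0.003]]
force: [-0.3, 0.1, 0.8]
gripper_width: 0.418
[ 0.55077926 -0.12083099  0.18331867] 26.2833 [-0.30894759  0.08664081  0.75136814]
w17
3011 tilt x,y deg [1.67 0.22] height 49.12 rms 0.39
  x -24 48.29  x -18 48.57  x -12 48.75  x -6 49.03  x 0 49.2  x 6 49.29  x 12 49.49  x 18 49.56  x 24 49.63
 disc centre [-2.7 -0.3 49.2]
```

View pics/w17.png

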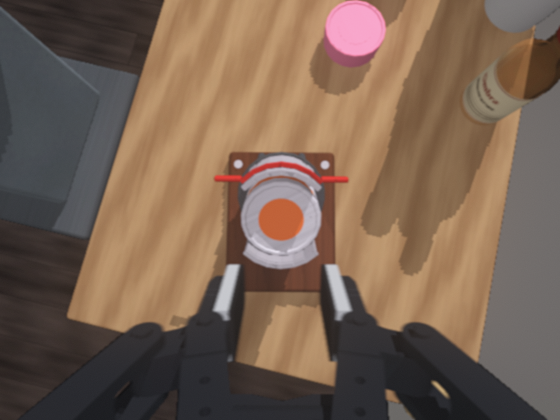

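The lid reads about 1.7° and 49.1 mm again; the stack moves slightly under load and returns, so that is where it rests. Final overview check before handing in.

```bash
python3 -m crank '-1 0 0 0 0 0 1;-1 0 0 0 0 0 1;-1 0 0 0 0 0 1;0 -1 -1 0 0 0 1;0 -1 -1 0 0 0 1;0 -1 -1 0 0 0 1;0 -1 -1 0 0 0 1;0 0 0 0 0 0 1;0 0 0 0 0 0 1'
python3 - <<'E'
from h import *
im,d,m,st=snap("top","t2");print(st["position"],st["time_s"])
a=cv2.imread("pics/top0.png").astype(int);D=abs(a-im.astype(int)).max(2)[150:310,0:440];print("changed px",[(x,y) for y,x in zip(*[v*1 for v in np.nonzero(cv2.erode((D>50).astype(np.uint8),np.ones((3,3))))])][:0], (D>50).sum())
hsv=lambda i:cv2.cvtColor(i.astype(np.uint8),cv2.COLOR_BGR2HSV)
for n,b in {"green":(50,85),"blue":(105,125),"pink":(160,175)}.items():
    for i in (a,im):
        k=cv2.inRange(hsv(i),(b[0],90,60),(b[1],255,255));k[:205]=0;k[300:]=0;k[:,:185]=0;k[:,330:]=0
        y,x=np.nonzero(k);print(n,x.mean().round(2),y.mean().round(2),len(x))
E
```

```text
time_s: 27.08
position: [0.4953, -0.235, 0.2007]
tool_rot: [[-0.103, -0.213, 0.972], [0.428, 0.872, 0.237], [-0.898, 0.44, 0.001]]
force: [0.6, 0.0, 0.6]
gripper_width: 1.003
[ 0.49530765 -0.23504411  0.20069063] 27.0833
changed px [] 2120
green 202.12 254.5 84
green 202.18 254.51 83
blue 237.58 216.7 88
blue 237.53 216.67 89
pink 307.86 229.68 296
pink 307.76 229.65 306
```

View pics/t2.png

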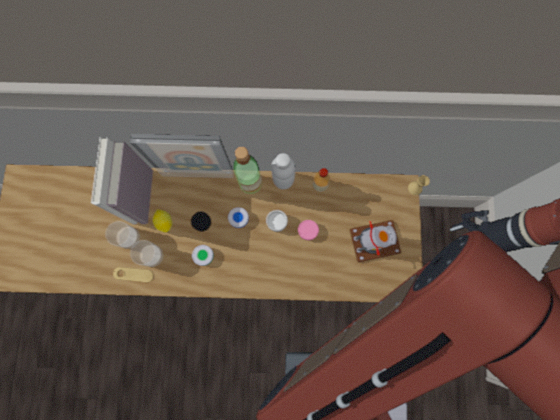

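The top view shows green (202,255) and blue (238,217) in place, pink, black, the cellar and the back items unmoved, and the dispenser at (376,240) loaded. The gripper is clear of everything. Handing in.

```bash
python3 -c "
from bench import order
print(order.hand_in())"
```

```text
the job is handed in; nothing more can be done
None
```

I stacked two tins in the dispenser, yellow then orange, and handed the job in at about 27 s. The stack reaches the red marker, but the tins rest with a slight lean of about 1.7°, not perfectly flat.

- **Number of tins:** I measured the marker's upper edge at about 48 mm above the tube floor, which is the height of two tins. With both in, the orange lid read 49.1 mm at its centre by the depth camera.
- **Seating, not fully resolved:** Yellow alone leaned about 2.4° the other way after it was released. The two-tin stack then leaned about 1.9°, so its lid sits 1–1.5 mm high at the centre. I pressed it down with about 16 N; it went to about 1° while pressed and came back to 1.7° afterwards. The tins still on the bench measured under 0.15° with the same camera, so the lean is real. I did not find its cause.
- **Rest of the bench:** The marker's ears measured the same after loading as before, within about 0.5 mm. In the before and after top views, the green and blue tins and the pink look-alike are in the same place, within 0.1 pixel. The black look-alike, the salt cellar and the other things on the bench look unmoved by eye.

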